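# Refit the wheels on a belt-grinder head

## Task

Refit the wheels on the belt-grinder head, the aluminium plate lying flat on the bench with three upright shafts: the notched drive wheel goes on the motor shaft, turned until its keyway lines up with the key and it drops right down; the small idler wheel goes on the shouldered stud between the other two. The plain stud at the opposite end from the motor shaft has no shoulder, so put the spacer ring on it first, flat on the plate, and then the rubber-tyred contact wheel on top of the spacer, so that all three wheels sit fully down at the same height. All wheels stay hub upwards; leave the spanner and the tape measure where they lie.

Things in the scene. Friction and masses are not known exactly. Their poses are not given: they have to be found in the camera images.
- head_plate: Fixed aluminium plate 224 x 104 x 12 mm. Origin: centre of its underside; x along its length. Motor shaft and plain stud stand 72 mm from the centre, one at each end (either may be at +x), the shouldered stud near the middle, 12 to 26 mm towards +y; a 58 mm high steel platen along the -y edge. Keep clear of the box beside it: its open lid (x 0.38 to 0.43, y 0.03 to 0.23) is 0.22 m high.
- motor_shaft: Fixed upright shaft on a grey square flange. Origin: on its axis at the plate's top (12 mm over the bench), z up. The wheel seats on a shoulder 16 mm up. Then 18 mm thick to 56 mm up, taper to a 10 mm thread, end at 72 mm. A brass key 6 mm wide stands out along the body's +x to 13 mm from the axis, from 16 to 40 mm up, top rounded; above it the shaft is round.
- shouldered_stud: Fixed upright steel stud near the middle of the plate, in a black slot. Origin: on its axis at the plate's top face (12 mm over the bench), z up. A hexagon and a round 26 mm shoulder reach 16 mm up: the idler wheel seats there. Then 16 mm thick to 56 mm up, taper to a 9 mm thread, end at 72 mm.
- plain_stud: Fixed upright steel stud at the other end of the plate from the motor shaft, without flange or shoulder. Origin: on its axis at the plate's top face (12 mm over the bench), z up. 16 mm thick from the plate to 56 mm up, then taper to a 9 mm thread, end at 72 mm.
- drive_wheel: Loose bare aluminium wheel, 60 mm diameter, 26 mm wide, flat on the bench, its 36 mm round hub upwards to be gripped; hub top 46 mm over the underside. Origin: on its axis at the underside, z up. Through bore 20 mm with a keyway 8 mm wide along the body's +x out to 14.7 mm from the axis, seen as a notch in the bore at the hub's top. 0.17 to 0.29 kg.
- idler_wheel: Loose steel wheel, the smallest: 44 mm diameter, 26 mm wide, flat on the bench, its 30 mm round hub upwards to be gripped; hub top 46 mm over the underside. Origin: on its axis at the underside, z up. Plain round through bore of 18.4 mm. 0.11 to 0.18 kg.
- contact_wheel: Loose wheel with a black rubber tyre on a grey centre, the largest: 70 mm diameter, 26 mm wide, flat on the bench, its 34 mm round hub upwards to be gripped; hub top 46 mm over the underside. Origin: on its axis at the underside, z up. Plain round through bore of 18.4 mm. 0.22 to 0.36 kg.
- spacer_ring: Loose plain steel ring, 34 mm outside diameter, 18.4 mm bore, 16 mm high, lying flat. Origin: on its axis at the underside, z up. 0.06 kg. The loose parts start near a toggle clamp on a board, whose red lever (about x 0.55, y -0.2) stands 0.15 m high.
- spanner: Bystander: loose open-ended spanner, 189 x 32 x 9 mm, lying on the bench. Origin: centre of its underside, x along it. To be left alone.
- tape_measure: Bystander: loose yellow tape measure, 37 x 72 x 64 mm, standing on the bench. Origin: centre of its underside. To be left alone.
Things that resemble listed ones, but are neither listed nor needed, are in the scene too. What is shaped like the contact_wheel but orange is not meant.

How it is judged:
By the outcome, as a careful person would: the job done as asked, in the order asked, and still so for the second after the job is handed in, with the robot touching nothing.
It also fails if it takes over 128 s, if anything falls off the work surface, if the arm or the gripper's body presses on something with over 40 N, if the wrist force passes 120 N, or if a joint passes its speed limit or range.

## Robot

A 7-joint arm with a two-finger parallel gripper is mounted at the origin on the work surface; the furniture and walls round the work are solid. World frame = base frame: x ahead of the robot, y to its left, z up, the work surface at z = 0. Lengths are in m, angles in rad, forces in N, time in s.
With the tool pointing down it reaches from about 0.425 to 0.875 m from the base axis. Payload 4.7 kg.
Tool frame: the origin (TCP) lies midway between the tips of the shut fingers; the grasp point (between the pads) lies ctrl.grasp_offset behind it (ctrl.grasp_offset is the distance from the TCP to the grasp point, in m); z points along the fingers, y is the line along which they close (so a half turn about z gives the same grasp; the last joint's range is limited). The gripper opens to 87 mm and grips with 3 to 60 N. Pads are 19 mm wide; open, the fingers measure 117 mm over their backs; the gripper's body (75 mm by 190 mm) begins 51 mm behind the grasp point.
Start: joints at [-1.261, 0.321, -0.07, 1.45, 0.023, 1.371, -0.057], TCP at [0.19, 0.622, 0.183] pointing down, gripper open.
Joint ranges: [-2.86, 2.86], [-0.3, 2.09], [-1.38, 1.24], [0.06, 2.45], [-1.56, 4.7], [0.09, 2.05], [-2.69, 2.69]. Speed limits (rad/s): [2.57, 2.57, 3.14, 3.14, 3.14, 3.14, 3.14].

## Interface

Orientations are given as a rotation vector (axis times angle).
In Python, from bench import ctrl gives the robot as it stands. The module is installed in compiled form; this text tells all that it offers.
- The arm moves only by the tool jog_arm, never from a script. Its argument "moves" is one flat list of numbers, 7 for each row, row after row: the shift along the tool's x, y, z in units of 30 cm (1.0 is 30 cm), then the turn, a rotation vector about the tool's x, y, z in units of 60 degrees (1.0 is 60 degrees), then the gripper's target within -1 to 1 (fully open at 1, half-way at 0, shut at -1). In form: [x, y, z, wx, wy, wz, fingers, x, y, z, wx, wy, wz, fingers, ...]. A call has exactly 8 rows; each row is the pose to reach, as a shift and turn from the pose commanded when the call began, along the tool's axes at that moment; what a row does not reach only later rows make up. A row lasts 1/8 s, in which the tool goes at most 62.5 mm and 10.7 degrees, less where a joint would pass 70% of its speed; a pose out of reach is approached as far as the arm can. A call with a number of a shift or a turn outside -1 to 1 is refused whole. A call with a gripper value outside its range is refused whole. The fingers move at their own pace and stop on an object; "newtons" is the grip in N (left out, the last holds). Time passes only in rows, so rows that repeat a pose let the fingers close, or fill a call up. It gives the time, the measured TCP pose, the force, the opening and the grip force at its end, in the units of the state.
- ctrl.get_state(): the state, without advancing time (a new reading comes with each control period).
- ctrl.get_image(name): name is "scene" or "top"; returns a dict with "pixels" (420x560x3 uint8, red, green, blue), "fx", "fy", "cx", "cy" (pixels), "xyz" and "rotation" of the camera in the world. Camera axes: x right, y up, looking along -z (the intrinsics and any distortion apply to the point x, -y, -z); pixel columns grow to the right and rows downward; lengths in m; the calibration is good to about 2 mm. A picture is of the moment at which its call begins. There is no depth.
- ctrl.close_job(): hands the job in; it is judged then, once.
The state is a dict: "time": time; "joint_positions": joint angles; "qd": joint speeds; "joint_torque": joint torques, N m; "position": TCP position; "tool_rot": TCP orientation; "ft_force": force on the tool from outside, world axes, zero at the start; "torque": the same for the moment, N m; "grip_width": opening from 0.0 (shut) to 1.0 (fully open); "grip_force": force on a finger pad.
Only numpy, scipy, OpenCV 4.12 (cv2) and the standard library are available. Lean on these libraries where they do the work, as an engineer would, in place of code of your own. Each camera call takes 0.05 s, during which the arm holds its last target. There are 200 camera calls.

## Working session

There is one attempt and no reset: what is moved stays moved. The work goes in short steps, Python scripts to look and compute and a tool call to move; the robot and the scene stay as the last step left them, time stands still between calls to the robot, and variables do not carry over. Pictures are saved under pics/ and viewed, at most 14 in all, crops included, and the job is handed in when it is done.

Besides the shell and the picture viewer there is one more tool, called after "Request:" in YAML: its name, and indented under it one key for each argument. jog_arm: Moves the arm, as the interface text tells. Its arguments: {"type":"object","properties":{"moves":{"type":"array"},"newtons":{"type":"number"}},"required":["moves"]}

```bash
mkdir -p pics
python3 - <<'E'
from bench import ctrl
import cv2
s=ctrl.get_state()
for k,v in s.items(): print(k,v)
print(ctrl.grasp_offset)
for n in("scene","top"):
    i=ctrl.get_image(n); cv2.imwrite(f"pics/{n}0.png",i["pixels"][:,:,::-1])
    print(n,{k:v for k,v in i.items() if k!="pixels"})
E
```

```text
time 0.0
joint_positions [-1.26092619  0.32182315 -0.07009753  1.45169429  0.02262901  1.37075939
 -0.0569204 ]
qd [ 0.0013532   0.00063963 -0.00034416  0.00111536 -0.00100122 -0.00081527
  0.00054036]
joint_torque [-7.76639672e-05 -4.91296971e+01 -4.03763736e-01 -3.12533462e+01
 -6.39255135e-02  4.40199778e-02  1.83264392e-04]
position [0.18933226 0.62116191 0.18205189]
tool_rot [-4.62835170e-01 -3.10715037e+00  2.96906211e-03]
ft_force [ 0.09452627 -0.14256231 -0.30828362]
torque [0.03936222 0.0159335  0.00059899]
grip_force 0.0
grip_width 1.0009375314646967
0.0187
scene {'fx': 517.7030673239209, 'fy': 517.7030673239209, 'cx': 271.68171896800584, 'cy': 206.23559027474414, 'xyz': array([0.19221016, 1.0772992 , 1.16790946]), 'rotation': array([ 0.14608142, -1.10265434, -2.68944823])}
top {'fx': 491.382975540034, 'fy': 491.382975540034, 'cx': 280.3788076743956, 'cy': 211.9577656632953, 'xyz': array([0.30906315, 0.02919312, 1.74800672]), 'rotation': array([ 0.08693052, -0.0707925 , -1.56048192])}
```

View pics/scene0.png

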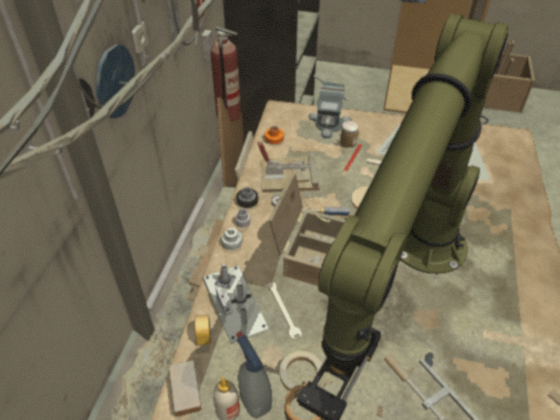

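View pics/top0.png

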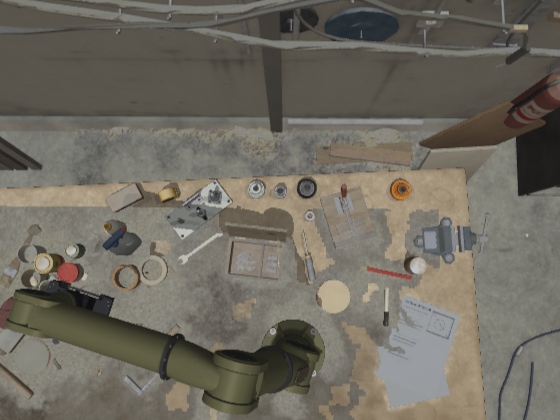

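The top view shows the plate near (200,208), the wheels in a row at (256,188), (280,190) and (307,187), the ring at (310,215), and the orange decoy at (401,188). I'll enlarge crops to confirm.

```bash
cat > h.py <<'E'
import numpy as np, cv2
from bench import ctrl
from scipy.spatial.transform import Rotation as R
def img(n): return ctrl.get_image(n)
def ray(i,u,v,z):
    d=R.from_rotvec(i["rotation"]).apply([(u-i["cx"])/i["fx"],-(v-i["cy"])/i["fy"],-1.])
    c=np.array(i["xyz"]); return c+d*(z-c[2])/d[2]
def proj(i,p):
    q=R.from_rotvec(i["rotation"]).inv().apply(np.array(p)-i["xyz"])
    return i["cx"]+i["fx"]*q[...,0]/-q[...,2], i["cy"]-i["fy"]*q[...,1]/-q[...,2]
def crop(i,u0,v0,u1,v1,k,name):
    c=i["pixels"][v0:v1,u0:u1,::-1]; cv2.imwrite(name,cv2.resize(c,None,fx=k,fy=k,interpolation=cv2.INTER_CUBIC))
E
python3 - <<'E'
from h import *
t=img("top");s=img("scene")
crop(t,160,170,330,245,4.7,"pics/ct.png")
crop(s,185,175,315,345,3.5,"pics/cs.png")
E
```

```text
(no output)
```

View pics/ct.png

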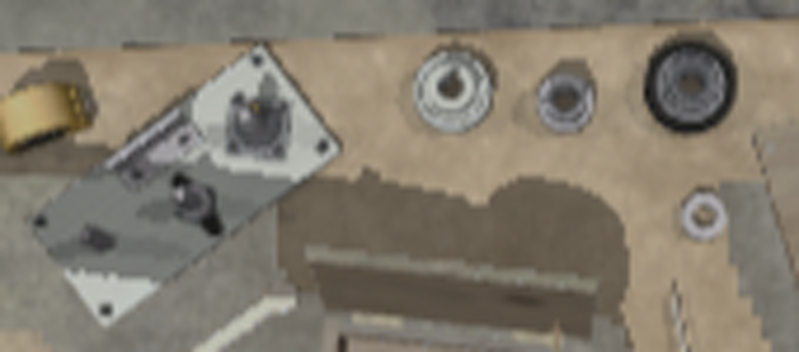

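View pics/cs.png

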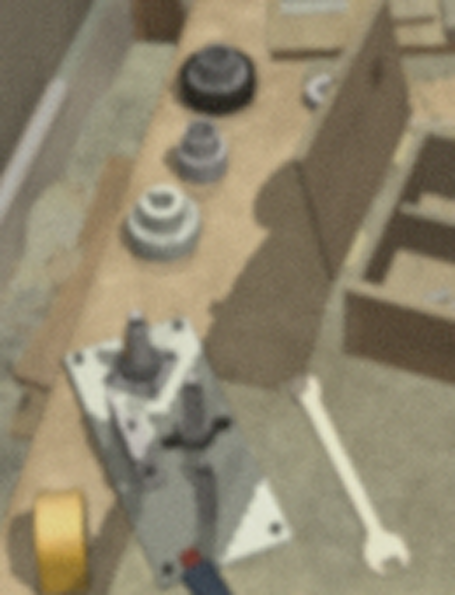

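Candidates: drive wheel is the pale wheel with a notched bore, top (256,188). Idler is the small steel one, (280,190). Contact wheel is the black-tyred one, (307,187); the same shape in orange at (401,188) is the decoy. The only plain ring in the row is at (310,215). The flanged motor shaft is at the plate's upper-right end, near (215,195). The platen is on the upper-left side, so plate +x points lower-left and the plain stud is near (181,221).

Run:
```python
from h import *
t=img("top");s=img("scene")
def blob(i,u,v,r,f,name):
    p=cv2.cvtColor(i["pixels"],cv2.COLOR_RGB2HSV).astype(int)
    m=f(p).astype(np.uint8)
    w=np.zeros_like(m);cv2.circle(w,(u,v),r,1,-1);m&=w
    m=cv2.morphologyEx(m,cv2.MORPH_CLOSE,np.ones((3,3)))
    cs=max(cv2.findContours(m,cv2.RETR_EXTERNAL,cv2.CHAIN_APPROX_NONE)[0],key=cv2.contourArea)
    e=cv2.fitEllipse(cs);(cx,cy)=e[0];print(name,np.round(e[0],2),np.round(e[1],2),[round(x,1) for x in e[1]], cv2.minEnclosingCircle(cs)); return cx,cy
low=lambda p:(p[...,1]<45)
for n,(u,v),r,z,f in [("drive",(256,188),12,.015,low),("idler",(280,191),10,.015,low),("contact",(307,187),13,.015,lambda p:(p[...,1]<60)|(p[...,2]<60)),("ring",(310,215),7,.01,low)]:
    c=blob(t,u,v,r,f,n); p=ray(t,*c,z); print("   ",p.round(4), "diam", [round(1e3*1.735/491*0+0,0)])
k=4.7
H=[(257,60),(322,146),(106,310),(40,221)]
P=[ray(t,160+(u+.5)/k-.5,170+(v+.5)/k-.5,.012) for u,v in H]
P=np.array(P);print(P.round(4))
c=P.mean(0);d=(P[2]+P[3]-P[0]-P[1]);print("centre",c.round(4),"yaw",np.degrees(np.arctan2(d[1],d[0])),np.linalg.norm(P[0]-P[1]),np.linalg.norm(P[1]-P[2]))
x=d/np.linalg.norm(d);y=np.array([-x[1],x[0],0])
for n,a in(("motor",-.072*x),("mid",.018*y),("plain",.072*x)):
    b=c+a
    for z in(.012,.084):
        q=b.copy();q[2]=z
        u,v=proj(t,q);us,vs=proj(s,q);print(n,q.round(4),"top crop",(k*(u+.5-160)),k*(v+.5-170),"scene crop",3.5*(us+.5-185),3.5*(vs+.5-175))
# scene predictions
```

```text
drive [255.89 189.09] [16.56 16.7 ] [16.6, 16.7] ((255.875, 189.125), 8.77684497833252)
    [0.565  0.1359 0.015 ] diam [0.0]
idler [279.79 191.21] [12.07 12.45] [12.1, 12.4] ((279.8793029785156, 191.2586212158203), 6.534790515899658)
    [0.558  0.0506 0.015 ] diam [0.0]
contact [306.81 187.17] [21.5  24.44] [21.5, 24.4] ((307.0, 187.0), 13.000100135803223)
    [ 0.5733 -0.0454  0.015 ] diam [0.0]
ring [310.67 215.21] [10.22 12.44] [10.2, 12.4] ((310.6071472167969, 214.92857360839844), 6.393352031707764)
    [ 0.4736 -0.0598  0.01  ] diam [0.0]
[[0.5885 0.2853 0.012 ]
 [0.523  0.2345 0.012 ]
 [0.3972 0.3949 0.012 ]
 [0.4641 0.4469 0.012 ]]
centre [0.4932 0.3404 0.012 ] yaw 127.850517332287 0.08294958417944781 0.20383929173612889
motor [0.5374 0.2835 0.012 ] top crop 258.3075884466549 127.14974960950343 scene crop 138.4697624402315 370.71471894411576
motor [0.5374 0.2835 0.084 ] top crop 244.13447589403486 114.13288659661559 scene crop 131.79803749476503 313.63591737789943
mid [0.479  0.3294 0.012 ] top crop 196.0969315972641 203.2061028205327 scene crop 192.6287288921842 433.30391911780566
mid [0.479  0.3294 0.084 ] top crop 179.21917590101606 193.39864513998066 scene crop 187.83436651254743 376.8538360082355
plain [0.449  0.3973 0.012 ] top crop 105.39348329652346 241.91823216354456 scene crop 204.74597246956648 516.6904995220635
plain [0.449  0.3973 0.084 ] top crop 84.61026694816289 233.75445716910122 scene crop 200.2441019609887 461.3094391474343
```

```bash
cat >> h.py <<'E'
def tiles(L,name,w=40,h=30,k=10):
    T=[]
    for i,u,v in L:
        c=cv2.resize(i["pixels"][v:v+h,u:u+w,::-1],None,fx=k,fy=k,interpolation=cv2.INTER_LANCZOS4)
        c=cv2.convertScaleAbs(c,alpha=1.3)
        for a in range(0,w,5): cv2.line(c,(int((a+.5)*k),0),(int((a+.5)*k),6 if a%10 else 14),(0,0,255),1)
        for a in range(0,h,5): cv2.line(c,(0,int((a+.5)*k)),(6 if a%10 else 14,int((a+.5)*k)),(0,0,255),1)
        T.append(c)
    cv2.imwrite(name,np.vstack([np.hstack(T[j:j+2]) for j in range(0,len(T),2)]))
def avg(n,m=4):
    i=img(n); i["pixels"]=np.mean([i["pixels"]]+[img(n)["pixels"] for _ in range(m-1)],0).astype(np.uint8); return i
E
python3 - <<'E'
from h import *
t=avg("top");s=avg("scene")
tiles([(t,195,180),(t,180,198),(t,165,207),(t,240,175)],"pics/t1.png")
tiles([(s,205,255),(s,220,275),(s,225,300),(s,215,222)],"pics/s1.png")
E
```

```text
(no output)
```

View pics/t1.png

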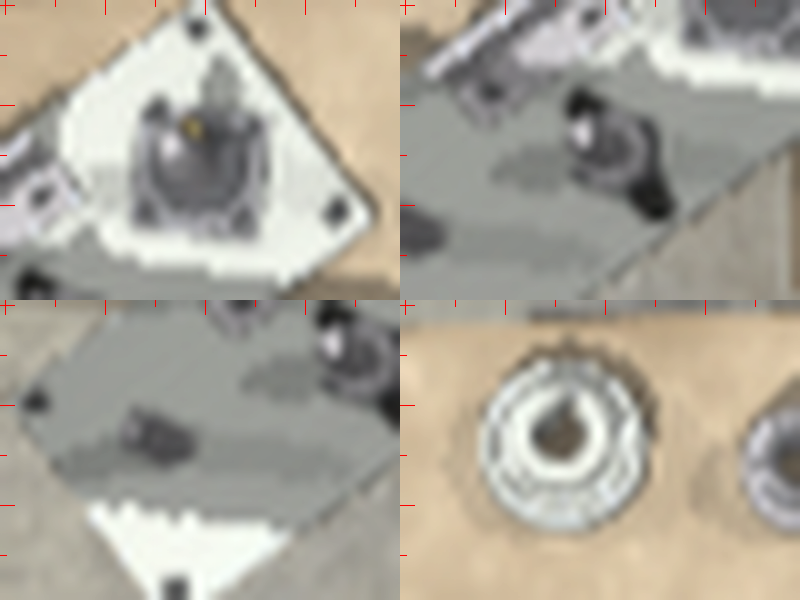

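View pics/s1.png

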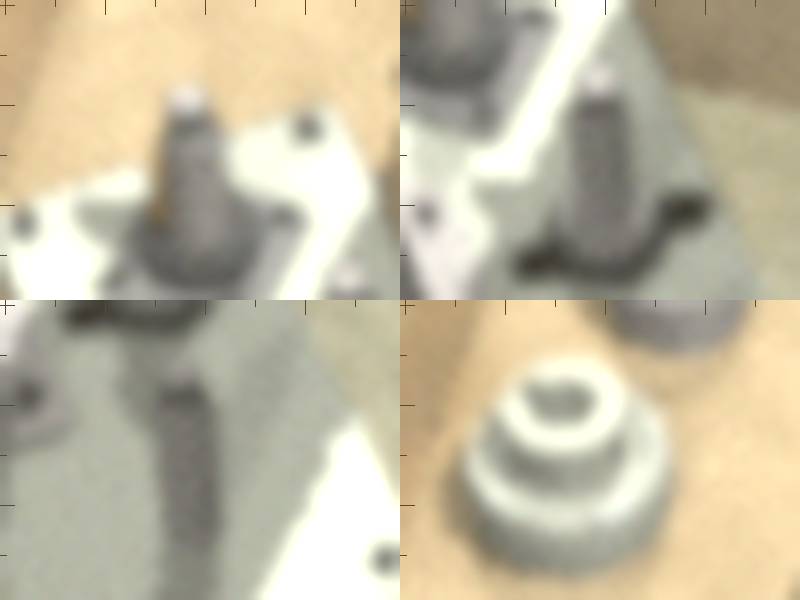

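Run:
```python
from h import *
t=img("top");s=img("scene")
P=np.array([ray(t,u,v,.012) for u,v in[(214.2,182.2),(228.2,200.6),(182,235.5),(168,216.7)]])
c=P.mean(0);d=P[2]+P[3]-P[0]-P[1];x=d/np.linalg.norm(d);y=np.array([-x[1],x[0],0])
print("plate",c.round(4),np.degrees(np.arctan2(d[1],d[0])))
def tri(a,b):
    A=[]
    for i,(u,v) in((t,a),(s,b)):
        p0=ray(i,u,v,0);p1=ray(i,u,v,.1);A.append((p0,(p1-p0)/np.linalg.norm(p1-p0)))
    M=sum(np.eye(3)-np.outer(q,q) for _,q in A);r=sum((np.eye(3)-np.outer(q,q))@p for p,q in A)
    X=np.linalg.solve(M,r);return X,[np.linalg.norm(np.cross(X-p,q)) for p,q in A]
for n,a,b,e in(("motor",(211.7,194.3),(223.2,264.2),c-.072*x),("mid",(197.5,210.5),(239.3,282.3),c+.018*y),("plain",(177.8,219),(243,307),c+.072*x)):
    X,r=tri(a,b);print(n,"tri",X.round(4),np.round(r,4),"scene@.082",ray(s,*b,.082).round(4)[:2],"top@.082",ray(t,*a,.082).round(4)[:2],"plate",e.round(4)[:2])
print("flange",ray(t,214.5,196.1,.016).round(4)); print("plainbase",ray(t,183,220.8,.012).round(4))
m=c-.072*x
for z in(.035,.045,.052):
    k=ray(t,195+18.9,180+12.3,z);print("key",z,(k-m)[:2].round(4),np.degrees(np.arctan2(*(k-m)[1::-1])))
# scene key ray  and predicted line of directions
for a in range(-40,100,15):
    q=m+[.0125*np.cos(np.radians(a)),.0125*np.sin(np.radians(a)),0]
    o=[]
    for z in(.03,.05):
        q[2]=z;u,v=proj(s,q);o+=[round(10*(u+.5-205)),round(10*(v+.5-255))]
        if z==.05:u,v=proj(t,q);o+=["top",round(10*(u+.5-195)),round(10*(v+.5-180))]
    print(a,o)
# drive wheel
D=ray(t,255.2,187.2,.046);D2=ray(t,255.7,189,.018);Ds=ray(s,215+15.7,222+9.7,.046)
print("drive",D.round(4),D2.round(4),Ds.round(4))
N=ray(t,240+16.5,175+10.3,.046);Ns=ray(s,215+13.5,222+8.2,.046)
for k in((N-D),(N-D2),(Ns-Ds)):print(np.degrees(np.arctan2(k[1],k[0])),np.linalg.norm(k[:2]))
for a in range(-60,20,15):
    q=D2+[.0145*np.cos(np.radians(a)),.0145*np.sin(np.radians(a)),0];q[2]=.046
    u,v=proj(t,q);us,vs=proj(s,q);print(a,round(400+10*(u-239.5)),round(300+10*(v-174.5)),round(400+10*(us-214.5)),round(300+10*(vs-221.5)))
tiles([(t,288,172),(t,262,177),(t,293,200),(s,228,188)],"pics/t2.png")
```

```text
plate [0.4934 0.3407 0.012 ] 127.87056531659309
motor tri [0.5353 0.2826 0.0833] [0.0004 0.0004] scene@.082 [0.5352 0.2817] top@.082 [0.5359 0.2829] plate [0.5376 0.2838]
mid tri [0.4777 0.3294 0.0843] [0.0018 0.0018] scene@.082 [0.4766 0.3276] top@.082 [0.4797 0.3302] plate [0.4792 0.3296]
plain tri [0.4481 0.3966 0.0808] [0.002 0.002] scene@.082 [0.4458 0.3972] top@.082 [0.45   0.3967] plate [0.4492 0.3975]
flange [0.5385 0.2829 0.016 ]
plainbase [0.4497 0.3934 0.012 ]
key 0.035 [ 0.0118 -0.0013] -6.374704509476098
key 0.045 [ 0.0104 -0.0028] -15.02872180358289
key 0.052 [ 0.0095 -0.0038] -22.093338253560304
-40 [166, 190, 160, 145, 'top', 207, 129]
-25 [157, 197, 151, 152, 'top', 199, 124]
-10 [149, 205, 144, 160, 'top', 190, 121]
5 [145, 214, 139, 169, 'top', 181, 120]
20 [144, 224, 138, 179, 'top', 172, 122]
35 [146, 233, 140, 188, 'top', 163, 126]
50 [151, 242, 145, 197, 'top', 156, 133]
65 [158, 249, 153, 204, 'top', 151, 140]
80 [168, 254, 163, 209, 'top', 148, 149]
95 [179, 257, 174, 212, 'top', 148, 158]
drive [0.5671 0.1365 0.046 ] [0.5649 0.1364 0.018 ] [0.5629 0.1362 0.046 ]
-33.41193584085808 0.008095623289817926
-25.87603144855816 0.009966519538345736
-26.691119838477633 0.00894523253712529
-60 593 413 545 366
-45 587 404 532 369
-30 578 398 522 375
-15 569 394 513 383
0 558 392 508 392
15 547 394 505 402
```

View pics/t2.png

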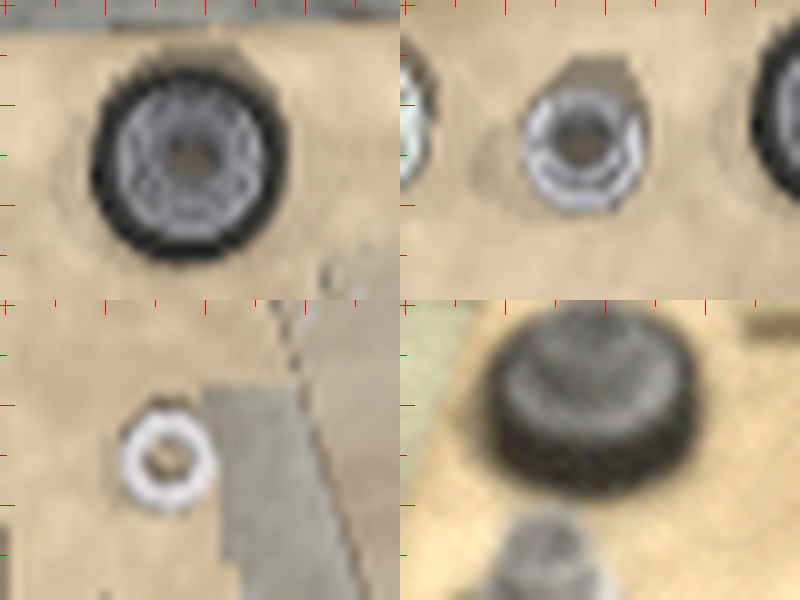

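The contact tyre is centred at (306.4,188.0), the idler at (280,191.5) and the ring at (309.2,215.5) in the top view. The black-tyred wheel is confirmed.

```bash
cat >> h.py <<'E'
def plan(*W,show=True):
    "waypoints (x,y,z,yaw of closing dir deg) -> tool-frame rows in jog units from the present pose"
    s=ctrl.get_state();Rt=R.from_rotvec(s["tool_rot"]);p=s["position"]
    for x,y,z,a in W:
        a=np.radians(a);Y=np.array([np.cos(a),np.sin(a),0]);Z=np.array([0,0,-1.]);T=R.from_matrix(np.array([np.cross(Y,Z),Y,Z]).T)
        d=Rt.inv().apply(np.array([x,y,z])-p)/.3; w=np.degrees((Rt.inv()*T).as_rotvec())/60
        print(np.round(d,3).tolist(),np.round(w,3).tolist(),"mm",round(300*np.linalg.norm(d)),"deg",round(60*np.linalg.norm(w)))
def st():
    s=ctrl.get_state();y=R.from_rotvec(s["tool_rot"]).as_matrix()
    print("t",s["time"],"p",s["position"].round(4),"yaw",np.degrees(np.arctan2(y[1,1],y[0,1])).round(2),"tilt",np.degrees(np.arccos(-y[2,2])).round(2),"F",np.round(s["ft_force"],1),"w mm",round(s["grip_width"]*87,1),"gf",np.round(s["grip_force"],1))
E
python3 - <<'E'
from h import *
t=img("top")
for n,u,v,z in(("ring",309.2,215.5,.008),("contact",306.4,188,.015),("idler",280,191.5,.015),("drive",255.8,189.05,.015)):print(n,ray(t,u,v,z).round(4))
i=t
for q in ([214.5-4.3-.5,196.1-5.5],):pass
A=[ray(t,194.5+u/10,179.5+v/10,.016) for u,v in((157,110),(253,120),(240,222),(147,213))]
A=np.array(A);print(A.round(4));e=A[1]-A[2]+A[0]-A[3];print("flange yaw",np.degrees(np.arctan2(e[1],e[0])),A.mean(0))
st()
plan((.25,.57,.28,70),(.40,.42,.28,50),(.55,.2,.28,20),(.52,-.0,.28,0),(.475,-.06,.15,0))
E
```

```text
ring [ 0.4727 -0.0546  0.008 ]
contact [ 0.5703 -0.044   0.015 ]
idler [0.557  0.0499 0.015 ]
drive [0.5651 0.1362 0.015 ]
[[0.5585 0.2987 0.016 ]
 [0.5551 0.2643 0.016 ]
 [0.5185 0.2682 0.016 ]
 [0.5215 0.3013 0.016 ]]
flange yaw -5.056514605753069 [0.53840039 0.28311859 0.016     ]
t 0.85 p [0.1895 0.6218 0.1832] yaw 73.05 tilt 0.01 F [-0.  -1.  -0.3] w mm 87.3 gf 0.0
[-0.243, -0.106, -0.323] [0.0, 0.0, 0.051] mm 125 deg 3
[-0.867, -0.439, -0.323] [0.0, 0.0, 0.384] mm 307 deg 23
[-1.559, -0.995, -0.323] [0.0, -0.0, 0.884] mm 563 deg 53
[-1.658, -1.662, -0.323] [0.0, -0.0, 1.218] mm 711 deg 73
[-1.573, -1.897, 0.111] [0.0, -0.0, 1.218] mm 740 deg 73
```

Request:
jog_arm:
  moves: [-0.1,-0.04,-0.2,0,0,0.05,1,-0.24,-0.11,-0.32,0,0,0.1,1,-0.4,-0.2,-0.32,0,0,0.2,1,-0.6,-0.3,-0.32,0,0,0.3,1,-0.75,-0.38,-0.32,0,0,0.35,1,-0.87,-0.44,-0.32,0,0,0.384,1,-0.95,-0.53,-0.32,0,0,0.45,1,-1.0,-0.7,-0.32,0,0,0.5,1]

```text
time: 1.85
position: [0.4153, 0.3326, 0.2785]
tool_rot: [-1.255, -2.88, 0.001]
ft_force: [0.4, -1.4, 0.2]
grip_width: 1.003
grip_force: 0.0
```

Run:
```python
from h import *
st()
plan((.55,.2,.28,20),(.52,-.0,.28,0),(.4727,-.0546,.15,0))
```

```text
t 1.85 p [0.4153 0.3326 0.2785] yaw 42.92 tilt 0.04 F [ 0.4 -1.4  0.2] w mm 87.2 gf 0.0
[-0.629, 0.028, -0.005] [-0.001, 0.0, 0.382] mm 189 deg 23
[-1.049, -0.5, -0.005] [-0.001, 0.0, 0.715] mm 349 deg 43
[-1.075, -0.739, 0.429] [-0.001, 0.0, 0.715] mm 412 deg 43
```

Request:
jog_arm:
  moves: [-0.2,0.01,0,0,0,0.12,1,-0.4,0.02,0,0,0,0.25,1,-0.6,0.02,0,0,0,0.38,1,-0.74,-0.12,0,0,0,0.5,1,-0.85,-0.26,0,0,0,0.6,1,-0.96,-0.4,0,0,0,0.7,1,-1.0,-0.5,0.0,0,0,0.715,1,-1.0,-0.6,0.1,0,0,0.715,1]

```text
time: 2.85
position: [0.4892, -0.0104, 0.2508]
tool_rot: [2.221, 2.219, 0.007]
ft_force: [-0.5, 0.4, 0.7]
grip_width: 0.999
grip_force: 0.0
```

Run:
```python
from h import *
st()
plan((.4727,-.0546,.1,0),(.4727,-.0546,.008,0),(.4727,-.0546,.15,0),(.53,0,.28,0))
```

```text
t 2.85 p [ 0.4892 -0.0104  0.2508] yaw -0.05 tilt 0.28 F [-0.5  0.4  0.7] w mm 86.9 gf 0.0
[-0.148, -0.057, 0.502] [0.005, -0.001, -0.001] mm 158 deg 0
[-0.148, -0.059, 0.809] [0.005, -0.001, -0.001] mm 247 deg 0
[-0.148, -0.056, 0.335] [0.005, -0.001, -0.001] mm 111 deg 0
[0.035, 0.136, -0.097] [0.005, -0.001, -0.001] mm 51 deg 0
```

Request:
jog_arm:
  moves: [-0.148,-0.057,0.1,0.005,0,0,1,-0.148,-0.057,0.25,0.005,0,0,1,-0.148,-0.058,0.42,0.005,0,0,1,-0.148,-0.058,0.6,0.005,0,0,1,-0.148,-0.059,0.72,0.005,0,0,1,-0.148,-0.059,0.76,0.005,0,0,1,-0.148,-0.059,0.76,0.005,0,0,0.2,-0.148,-0.059,0.76,0.005,0,0,0.2]

```text
time: 3.85
position: [0.4725, -0.0529, 0.0228]
tool_rot: [-2.217, -2.223, 0.002]
ft_force: [0.5, 0.4, 1.0]
grip_width: 0.856
grip_force: 0.0
```

Run:
```python
from h import *
st();t=img("top");s=img("scene")
tiles([(t,290,200),(s,265,188)],"pics/r1.png",w=40,h=40)
plan((.4727,-.0546,.008,0))
```

```text
t 3.85 p [ 0.4725 -0.0529  0.0228] yaw 0.15 tilt 0.13 F [0.5 0.4 1. ] w mm 74.5 gf 0.0
[-0.006, 0.001, 0.049] [-0.002, -0.001, 0.003] mm 15 deg 0
```

View pics/r1.png

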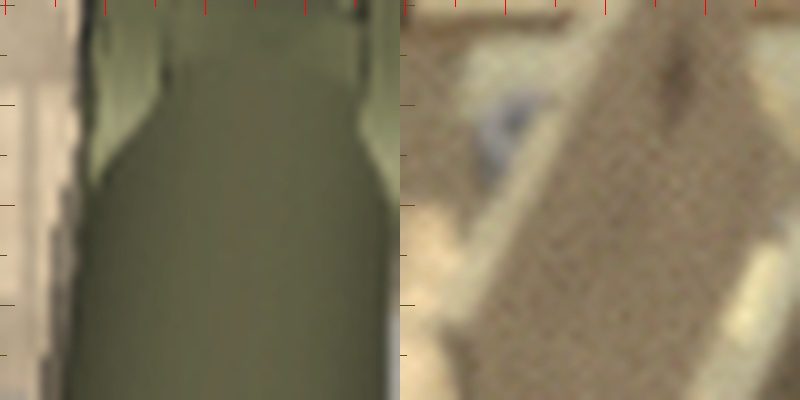

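The arm hides the ring from above, and the lid partly hides it in the scene view. I'll go down and grip by position.

Request:
jog_arm:
  moves: [-0.006,0,0.03,-0.002,0,0,0,-0.006,0,0.048,-0.002,0,0,0,-0.006,0,0.048,-0.002,0,0,-0.4,-0.006,0,0.048,-0.002,0,0,-0.6,-0.006,0,0.048,-0.002,0,0,-0.6,-0.006,0,0.048,-0.002,0,0,-0.6,-0.006,0,0.048,-0.002,0,0,-0.6,-0.006,0,0.048,-0.002,0,0,-0.6]
  newtons: 25

```text
time: 4.95
position: [0.4709, -0.0548, 0.0068]
tool_rot: [-2.217, -2.223, 0.003]
ft_force: [-0.4, -0.7, 1.0]
grip_width: 0.202
grip_force: 0.0
```

Run:
```python
from h import *
st()
plan((.49,-.0546,.15,0),(.55,.03,.28,10),(.55,.2,.28,25))
```

```text
t 4.95 p [ 0.4709 -0.0548  0.0068] yaw 0.16 tilt 0.17 F [-0.4 -0.7  1. ] w mm 17.5 gf 0.0
[0.001, 0.062, -0.477] [-0.003, -0.0, 0.003] mm 144 deg 0
[0.282, 0.262, -0.911] [-0.003, -0.0, -0.164] mm 297 deg 10
[0.849, 0.263, -0.911] [-0.003, -0.001, -0.414] mm 382 deg 25
```

The fingers closed to 17.5 mm with no grip force, so they missed the ring. I'll lift clear and look again.

Request:
jog_arm:
  moves: [0,0,0,0,0,0,0.5,0,0,0,0,0,0,0.5,0,0,0,0,0,0,1,0,0,0,0,0,0,1,0,0,-0.2,0,0,0,1,0,0.06,-0.4,0,0,0,1,0.15,0.2,-0.6,0,0,0,1,0.35,0.26,-0.8,0,0,0,1]

```text
time: 5.95
position: [0.5379, 0.0193, 0.2158]
tool_rot: [-2.221, -2.221, 0.001]
ft_force: [0.9, 0.6, -1.0]
grip_width: 0.974
grip_force: 0.0
```

Request:
jog_arm:
  moves: [0.1,0,0,0,0,0,1,0.25,0,0,0,0,0,1,0.4,0,0,0,0,0,1,0.4,0,0,0,0,0,1,0.4,0,0,0,0,0,1,0.4,0,0,0,0,0,1,0.4,0,0,0,0,0,1,0.4,0,0,0,0,0,1]

```text
time: 6.95
position: [0.5365, 0.1386, 0.2139]
tool_rot: [-2.218, -2.222, 0.003]
ft_force: [-0.1, 0.1, -0.1]
grip_width: 1.001
grip_force: 0.0
```

Run:
```python
from h import *
st();t=img("top");s=img("scene")
crop(t,230,165,350,255,6.6,"pics/r2.png")
```

```text
t 6.95 p [0.5365 0.1386 0.2139] yaw 0.09 tilt 0.17 F [-0.1  0.1 -0.1] w mm 87.1 gf 0.0
```

View pics/r2.png

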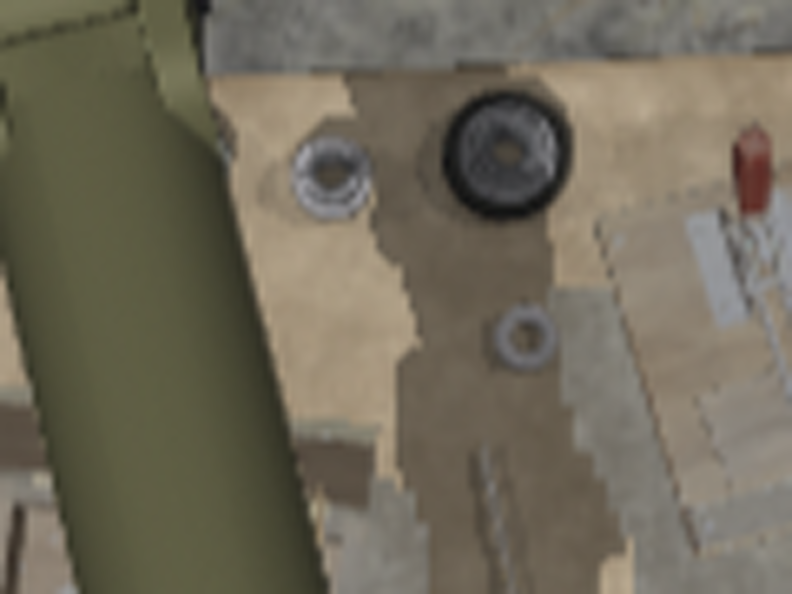

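The ring is still at top px (309.0,215.6), so it wasn't touched. I'll check where the gripper really is compared with the reported TCP.

Run:
```python
from h import *
s=img("scene");st();st_=ctrl.get_state();p=np.array(st_["position"])
im=s["pixels"].copy()
Rt=R.from_rotvec(st_["tool_rot"])
for o,c in(([0,0,0],(255,0,0)),([0,.0435,0],(0,255,0)),([0,-.0435,0],(0,255,0)),([0,0,-.07],(0,0,255))):
    u,v=proj(s,p+Rt.apply(o));print(u,v);cv2.circle(im,(round(float(u)),round(float(v))),1,c,-1)
s["pixels"]=im;crop(s,170,150,330,270,5,"pics/g.png")
```

```text
t 7.1 p [0.5364 0.1391 0.2139] yaw 0.13 tilt 0.17 F [-0.4 -0.3 -0.2] w mm 87.1 gf 0.0
236.00390102371054 192.219338240607
220.45588511562877 189.5270424074282
251.72858083996596 194.9422252120159
234.45872608420183 172.51043710654028
```

View pics/g.png

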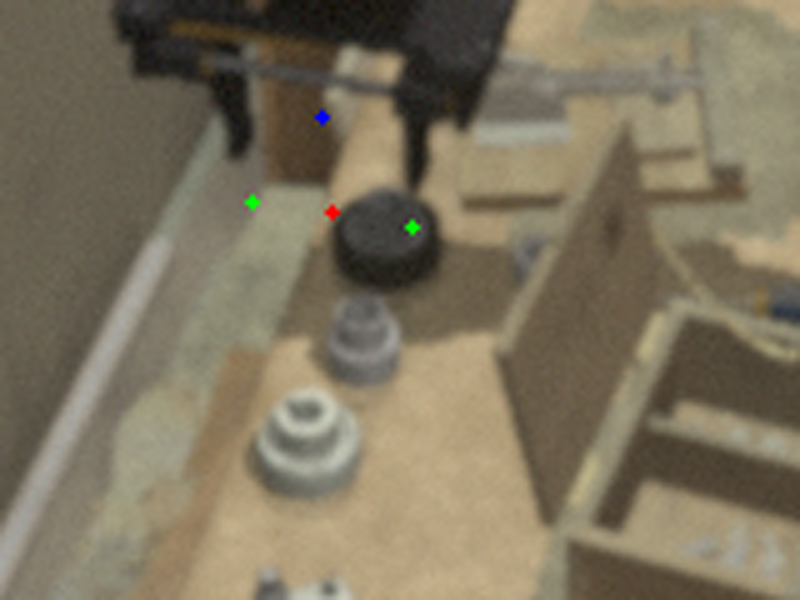

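The visible fingertips, at crop (237,155) and (415,183), sit about 10 px above the projected open tips. I'll close the fingers here and compare again.

Request:
jog_arm:
  moves: [0,0,0,0,0,0,-1,0,0,0,0,0,0,-1,0,0,0,0,0,0,-1,0,0,0,0,0,0,-1,0,0,0,0,0,0,-1,0,0,0,0,0,0,-1,0,0,0,0,0,0,-1,0,0,0,0,0,0,-1]

```text
time: 8.1
position: [0.5364, 0.1393, 0.2138]
tool_rot: [-2.217, -2.223, 0.003]
ft_force: [0.4, 0.3, 0.4]
grip_width: 0.167
grip_force: 0.0
```

Run:
```python
from h import *
s=img("scene");st();st_=ctrl.get_state();p=np.array(st_["position"])
im=s["pixels"].copy()
Rt=R.from_rotvec(st_["tool_rot"])
for o,c in(([0,0,0],(255,0,0)),([0,.0,-.035],(0,255,0)),([0,0,-.07],(0,0,255))):
    u,v=proj(s,p+Rt.apply(o));cv2.circle(im,(round(float(u)),round(float(v))),1,c,-1)
for o in ([.01,0,0],[0,.01,0],[0,0,.01]):print(np.array(proj(s,p+o))-np.array(proj(s,p)))
s["pixels"]=im;crop(s,170,110,330,230,5,"pics/g2.png")
```

```text
t 8.15 p [0.5364 0.1393 0.2138] yaw 0.15 tilt 0.17 F [ 0.1 -0.1  0.4] w mm 11.1 gf 0.0
[-3.58804315 -0.63579797]
[-1.11824155  2.53684927]
[-0.20314572 -2.72553548]
```

View pics/g2.png

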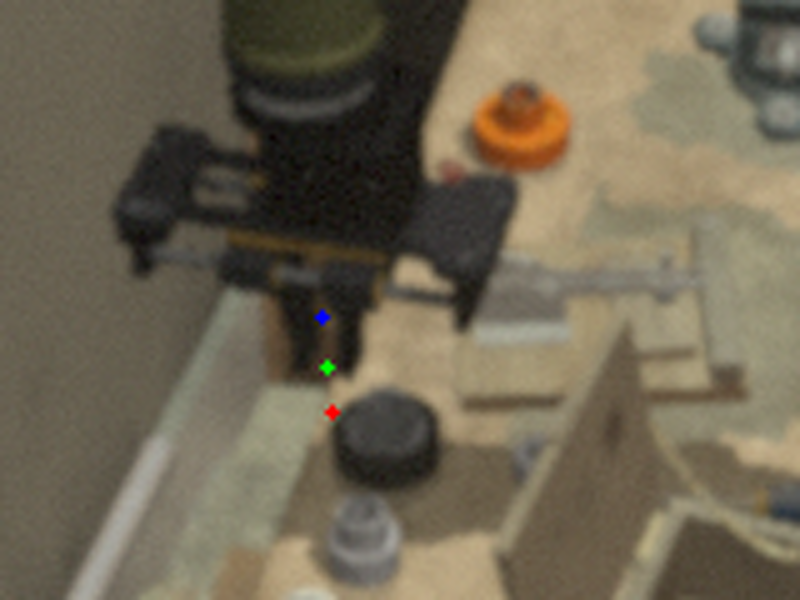

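The closed fingertips show at crop (326,372), while the reported TCP projects to (332,412). The shift is almost purely vertical, so the real tips are about 29 mm higher than reported, which explains the miss. I'll go back to the ring and descend carefully, watching the force.

Run:
```python
from h import *
plan((.53,.02,.2,0),(.4727,-.0546,.12,0),(.4727,-.0546,.0,0),(.4727,-.0546,-.013,0))
```

```text
[-0.398, -0.022, 0.046] [-0.003, -0.0, 0.003] mm 120 deg 0
[-0.646, -0.213, 0.313] [-0.003, -0.0, 0.003] mm 225 deg 0
[-0.646, -0.212, 0.713] [-0.003, -0.0, 0.003] mm 296 deg 0
[-0.646, -0.212, 0.757] [-0.003, -0.0, 0.003] mm 305 deg 0
```

Request:
jog_arm:
  moves: [-0.2,0,0.03,0,0,0,1,-0.4,-0.03,0.05,0,0,0,1,-0.55,-0.13,0.15,0,0,0,1,-0.646,-0.212,0.3,0,0,0,1,-0.646,-0.212,0.45,0,0,0,1,-0.646,-0.212,0.6,0,0,0,1,-0.646,-0.212,0.68,0,0,0,1,-0.646,-0.212,0.7,0,0,0,1]

```text
time: 9.15
position: [0.4713, -0.0548, 0.0027]
tool_rot: [-2.216, -2.221, 0.007]
ft_force: [-0.2, -0.3, -0.2]
grip_width: 0.937
grip_force: 0.0
```

Request:
jog_arm:
  moves: [0,0,0.015,0,0,0,1,0,0,0.03,0,0,0,1,0,0,0.045,0,0,0,1,0,0,0.06,0,0,0,1,0,0,0.07,0,0,0,0.5,0,0,0.07,0,0,0,0.3,0,0,0.07,0,0,0,0.2,0,0,0.07,0,0,0,0.2]

```text
time: 10.15
position: [0.4727, -0.0547, -0.0169]
tool_rot: [-2.217, -2.223, 0.003]
ft_force: [0.3, 0.2, 0.1]
grip_width: 0.649
grip_force: 0.0
```

Run:
```python
from h import *
st();plan((.4727,-.0546,-.021,0))
```

```text
t 10.15 p [ 0.4727 -0.0547 -0.0169] yaw 0.15 tilt 0.16 F [0.3 0.2 0.1] w mm 56.5 gf 0.0
[0.0, -0.0, 0.014] [-0.003, -0.0, 0.003] mm 4 deg 0
```

Request:
jog_arm:
  moves: [0,0,0.01,0,0,0,0.1,0,0,0.01,0,0,0,-0.3,0,0,0.01,0,0,0,-0.5,0,0,0.01,0,0,0,-0.6,0,0,0.01,0,0,0,-0.6,0,0,0.01,0,0,0,-0.6,0,0,0.01,0,0,0,-0.6,0,0,0.01,0,0,0,-0.6]

```text
time: 11.15
position: [0.4726, -0.0546, -0.02]
tool_rot: [-2.217, -2.223, 0.003]
ft_force: [0.1, 0.2, 0.3]
grip_width: 0.203
grip_force: 0.0
```

It missed again with no contact at −0.020, so the tips are still above the ring. I'll open and probe downward in small steps.

Request:
jog_arm:
  moves: [0,0,0,0,0,0,0.5,0,0,0,0,0,0,0.5,0,0,0,0,0,0,0.5,0,0,0,0,0,0,0.5,0,0,0.005,0,0,0,0.5,0,0,0.01,0,0,0,0.5,0,0,0.015,0,0,0,0.5,0,0,0.017,0,0,0,0.5]

```text
time: 12.15
position: [0.4724, -0.0547, -0.0253]
tool_rot: [-2.217, -2.223, 0.004]
ft_force: [-0.1, -0.3, 0.7]
grip_width: 0.75
grip_force: 0.0
```

Run:
```python
from h import *
s=img("scene");st()
st_=ctrl.get_state();p=np.array(st_["position"])
im=s["pixels"].copy()
for z,c in((0,(255,0,0)),(.03,(0,255,0))):
  for x in(-.033,.033):
    u,v=proj(s,p+[x,0,z]);print(u,v);cv2.circle(im,(round(float(u)),round(float(v))),0,c,-1)
s["pixels"]=im;crop(s,230,150,310,210,10,"pics/g3.png")
```

```text
t 12.2 p [ 0.4724 -0.0547 -0.0253] yaw 0.15 tilt 0.19 F [ 0.2  0.8 -0.9] w mm 64.8 gf 0.0
286.76000910831243 210.54259600413025
266.88968273293864 206.9563962941138
286.91161602127755 203.95109264890988
266.783506774371 200.3655066554352
```

View pics/g3.png

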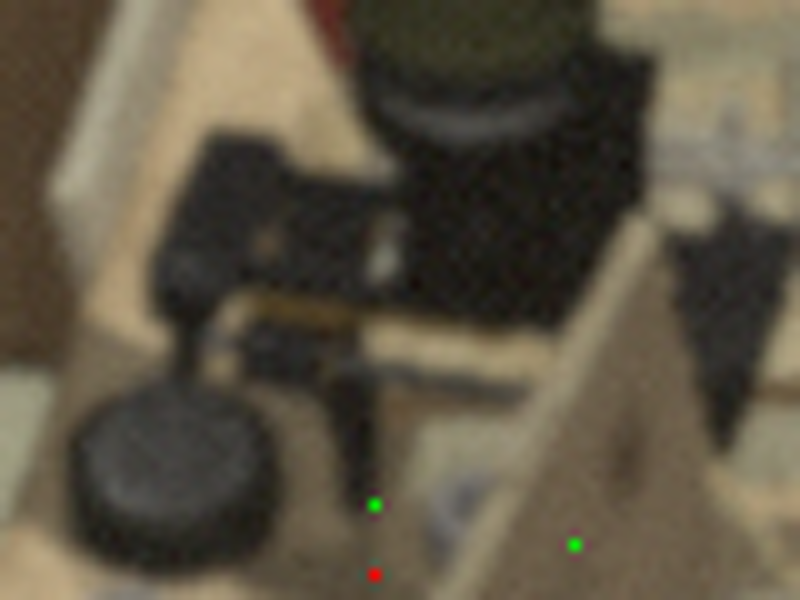

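The finger tip at crop (362,515) is level with the ring at (460,512) and about 10 mm above the bench, so the reported z is about 35 mm too low. I'll go down 3 mm and close.

Request:
jog_arm:
  moves: [0,0,0.005,0,0,0,0.3,0,0,0.01,0,0,0,0,0,0,0.01,0,0,0,-0.3,0,0,0.01,0,0,0,-0.6,0,0,0.01,0,0,0,-0.6,0,0,0.01,0,0,0,-0.6,0,0,0.01,0,0,0,-0.6,0,0,0.01,0,0,0,-0.6]

```text
time: 13.2
position: [0.4725, -0.0546, -0.0281]
tool_rot: [-2.217, -2.223, 0.003]
ft_force: [0.4, 0.1, -0.5]
grip_width: 0.371
grip_force: 25.0
```

Gripped: 25 N at 32 mm opening, with the ring bottom at reported z + 0.028. Lifting and carrying it to the plain stud.

Run:
```python
from h import *
plan((.4727,-.0546,.1,0),(.55,.0,.22,5),(.55,.15,.22,15),(.54,.23,.22,25))
```

```text
[0.0, -0.001, -0.427] [-0.003, -0.0, 0.003] mm 128 deg 0
[0.181, 0.256, -0.828] [-0.003, -0.0, -0.081] mm 266 deg 5
[0.681, 0.258, -0.828] [-0.003, -0.0, -0.247] mm 331 deg 15
[0.948, 0.225, -0.828] [-0.003, -0.001, -0.414] mm 384 deg 25
```

Request:
jog_arm:
  moves: [0,0,-0.12,0,0,0,-0.6,0,0.02,-0.3,0,0,0,-0.6,0.02,0.1,-0.48,0,0,0,-0.6,0.08,0.2,-0.65,0,0,-0.04,-0.6,0.18,0.256,-0.83,0,0,-0.08,-0.6,0.35,0.256,-0.83,0,0,-0.15,-0.6,0.52,0.256,-0.83,0,0,-0.2,-0.6,0.68,0.256,-0.83,0,0,-0.25,-0.6]

```text
time: 14.2
position: [0.5494, 0.1514, 0.2207]
tool_rot: [-1.905, -2.495, 0.002]
ft_force: [1.3, 0.2, -0.9]
grip_width: 0.369
grip_force: 25.0
```

Run:
```python
from h import *
st();plan((.53,.25,.2,25),(.449,.397,.16,38),(.449,.397,.092,38))
```

```text
t 14.2 p [0.5494 0.1514 0.2207] yaw 15.27 tilt 0.17 F [ 1.3  0.2 -0.9] w mm 32.1 gf 25.0
[0.334, 0.024, 0.069] [-0.002, -0.001, -0.162] mm 103 deg 10
[0.878, -0.107, 0.204] [-0.002, -0.002, -0.379] mm 272 deg 23
[0.877, -0.106, 0.43] [-0.002, -0.002, -0.379] mm 295 deg 23
```

Request:
jog_arm:
  moves: [0.16,0.01,0.03,0,0,-0.08,-0.6,0.334,0.024,0.07,0,0,-0.16,-0.6,0.5,-0.02,0.1,0,0,-0.25,-0.6,0.68,-0.06,0.15,0,0,-0.32,-0.6,0.82,-0.1,0.2,0,0,-0.379,-0.6,0.877,-0.106,0.3,0,0,-0.379,-0.6,0.877,-0.106,0.43,0,0,-0.379,-0.6,0.877,-0.106,0.43,0,0,-0.379,-0.6]

```text
time: 15.2
position: [0.4473, 0.3932, 0.0886]
tool_rot: [-1.377, -2.818, 0.013]
ft_force: [-0.4, 0.1, -0.6]
grip_width: 0.372
grip_force: 25.0
```

Run:
```python
from h import *
st();s=avg("scene");p=ctrl.get_state()["position"]
im=s["pixels"].copy()
for q in ([p[0],p[1],p[2]+.0281],[p[0],p[1],p[2]+.0441],[.449,.397,.084],[.449,.397,.012]):
    u,v=proj(s,np.array(q));print(round(float(u),1),round(float(v),1));im[int(round(float(v))),int(round(float(u)))]=(255,0,0)
s["pixels"]=im;u,v=map(int,map(round,map(float,proj(s,np.array([.449,.397,.08])))));print(u-40,v-40)
crop(s,u-40,v-40,u+40,v+20,10,"pics/p1.png")
```

```text
t 15.2 p [0.4473 0.3932 0.0886] yaw 37.92 tilt 0.57 F [-0.4  0.1 -0.6] w mm 32.4 gf 25.0
240.3 296.7
240.0 292.9
241.7 306.2
243.0 322.0
202 267
```

View pics/p1.png

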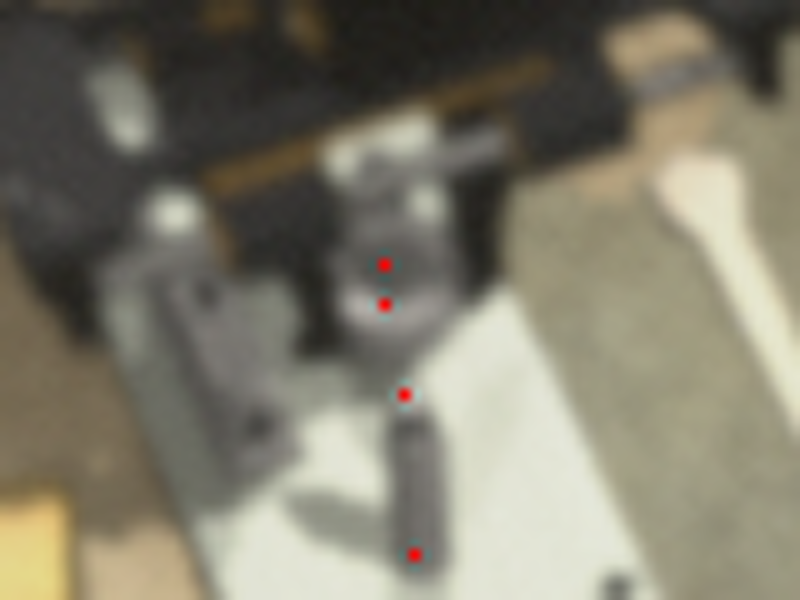

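The ring is held at crop (403,312), with the stud tip below it at (412,398), so it needs only a small correction. I'll settle and measure the edges numerically.

Run:
```python
from h import *
st();plan((.4485,.393,.092,38));s=avg("scene",6);p=ctrl.get_state()["position"]
print("ringbot pred",[np.round(proj(s,np.array([p[0],p[1],p[2]+z])),2) for z in(.0281,.0441)])
g=s["pixels"].mean(2).astype(int)
print("cols",list(range(230,256)))
for v in range(288,328):print(v,*g[v,230:256])
```

```text
t 15.4 p [0.4511 0.3958 0.0941] yaw 37.84 tilt 0.14 F [ 0.9 -0.4 -0.3] w mm 32.2 gf 25.0
[-0.002, -0.013, 0.007] [0.001, -0.002, -0.003] mm 4 deg 0
ringbot pred [array([240.82, 297.  ]), array([240.51, 293.15])]
cols [230, 231, 232, 233, 234, 235, 236, 237, 238, 239, 240, 241, 242, 243, 244, 245, 246, 247, 248, 249, 250, 251, 252, 253, 254, 255]
288 51 47 50 48 47 61 85 98 105 108 110 111 123 148 158 127 79 47 34 34 42 72 111 132 138 136
289 48 46 44 45 46 61 87 104 110 110 111 111 114 127 131 109 73 47 35 37 41 75 116 134 136 135
290 46 43 43 42 48 61 85 100 104 102 99 99 105 113 114 101 76 50 40 37 43 76 115 134 135 135
291 42 42 42 46 55 74 88 91 91 87 87 90 94 102 106 99 80 56 41 37 43 77 117 134 138 137
292 40 41 41 45 68 94 97 87 81 82 83 85 89 92 98 95 85 65 44 39 42 75 117 137 140 139
293 44 40 37 45 71 99 100 86 81 81 84 89 87 89 92 92 87 69 47 40 44 78 119 138 142 142
294 54 39 35 41 64 93 103 96 86 83 84 86 88 90 95 99 93 76 50 42 54 91 126 140 143 141
295 71 47 36 39 60 97 121 121 111 101 95 94 97 102 110 117 109 85 58 52 78 122 153 152 146 143
296 90 55 40 39 62 109 145 
[... 2670 characters left out ...]
 107 111 116 143 186 215 221 222 222 223 223 223 223
322 223 222 221 217 216 208 193 182 176 163 147 117 104 106 112 117 142 185 214 222 221 223 222 223 223 222
323 223 223 222 223 224 222 217 212 207 193 172 140 114 111 116 126 151 190 216 221 222 222 222 223 223 223
324 222 221 221 221 223 223 222 222 220 216 202 171 143 132 132 145 172 203 219 222 222 222 222 222 223 223
325 222 221 222 222 223 224 223 221 221 221 211 189 170 162 160 167 188 211 221 221 223 222 221 222 222 223
326 220 221 222 221 222 221 222 222 221 219 212 196 185 182 180 182 193 212 220 223 223 220 221 222 222 222
327 222 221 222 221 220 223 222 223 221 220 213 198 190 188 187 187 196 213 221 222 223 222 222 221 222 222
```

Run:
```python
from h import *
st();plan((.4487,.397,.092,38),(.4487,.397,.055,38),(.4487,.397,.035,38))
```

```text
t 15.7 p [0.4501 0.3954 0.0927] yaw 37.88 tilt 0.15 F [-0.9 -1.2 -0.5] w mm 32.1 gf 25.0
[0.007, -0.0, 0.003] [-0.001, -0.002, -0.002] mm 2 deg 0
[0.007, -0.0, 0.126] [-0.001, -0.002, -0.002] mm 38 deg 0
[0.006, -0.0, 0.193] [-0.001, -0.002, -0.002] mm 58 deg 0
```

Request:
jog_arm:
  moves: [0.006,0,0.02,0,0,0,-0.6,0.006,0,0.05,0,0,0,-0.6,0.006,0,0.08,0,0,0,-0.6,0.006,0,0.11,0,0,0,-0.6,0.006,0,0.13,0,0,0,-0.6,0.006,0,0.15,0,0,0,-0.6,0.006,0,0.16,0,0,0,-0.6,0.006,0,0.16,0,0,0,-0.6]

```text
time: 16.7
position: [0.4484, 0.3966, 0.0438]
tool_rot: [-1.379, -2.82, 0.002]
ft_force: [0.3, 0.3, 0.2]
grip_width: 0.37
grip_force: 25.0
```

Run:
```python
from h import *
st();print(ctrl.get_state()["torque"])
```

```text
t 16.7 p [0.4484 0.3966 0.0438] yaw 37.89 tilt 0.19 F [0.3 0.3 0.2] w mm 32.2 gf 25.0
[-0.08568307  0.01262107  0.01932416]
```

Request:
jog_arm:
  moves: [0,0,0.01,0,0,0,-0.6,0,0,0.02,0,0,0,-0.6,0,0,0.03,0,0,0,-0.6,0,0,0.04,0,0,0,-0.6,0,0,0.05,0,0,0,-0.6,0,0,0.06,0,0,0,-0.6,0,0,0.07,0,0,0,-0.6,0,0,0.07,0,0,0,-0.6]

```text
time: 17.7
position: [0.4478, 0.3967, 0.0225]
tool_rot: [-1.378, -2.819, 0.003]
ft_force: [-2.9, 1.3, -1.4]
grip_width: 0.369
grip_force: 25.0
```

Request:
jog_arm:
  moves: [0.002,0,0.015,0,0,0,-0.6,0.002,0,0.035,0,0,0,-0.6,0.002,0,0.055,0,0,0,-0.6,0.002,0,0.075,0,0,0,-0.6,0.002,0,0.09,0,0,0,-0.6,0.002,0,0.1,0,0,0,-0.6,0.002,0,0.11,0,0,0,-0.6,0.002,0,0.113,0,0,0,-0.6]

```text
time: 18.7
position: [0.4478, 0.397, -0.0111]
tool_rot: [-1.379, -2.82, 0.002]
ft_force: [-4.4, -0.8, 2.0]
grip_width: 0.371
grip_force: 25.0
```

Request:
jog_arm:
  moves: [0,0,0.005,0,0,0,-0.6,0,0,0.01,0,0,0,-0.6,0,0,0.012,0,0,0,-0.6,0,0,0.012,0,0,0,-0.1,0,0,0.012,0,0,0,-0.1,0,0,0.012,0,0,0,-0.1,0,0,0.012,0,0,0,-0.1,0,0,0.012,0,0,0,-0.1]

```text
time: 19.7
position: [0.4483, 0.3972, -0.0144]
tool_rot: [-1.379, -2.82, 0.001]
ft_force: [0.4, -0.9, -0.0]
grip_width: 0.451
grip_force: 0.0
```

The ring is down and released. Lifting clear, then on to the contact wheel.

Run:
```python
from h import *
plan((.448,.397,.1,38),(.448,.397,.2,38),(.52,.27,.22,30),(.55,.17,.22,15),(.56,.08,.22,0))
```

```text
[0.001, -0.002, -0.381] [-0.002, -0.002, -0.002] mm 114 deg 0
[0.001, -0.002, -0.715] [-0.002, -0.002, -0.002] mm 214 deg 0
[-0.48, -0.073, -0.782] [-0.002, -0.002, 0.132] mm 276 deg 8
[-0.805, -0.199, -0.782] [-0.002, -0.001, 0.382] mm 342 deg 23
[-1.062, -0.357, -0.783] [-0.002, -0.001, 0.632] mm 410 deg 38
```

Request:
jog_arm:
  moves: [0,0,-0.1,0,0,0,-0.1,0,0,-0.28,0,0,0,-0.1,0,0,-0.48,0,0,0,0,-0.04,0,-0.66,0,0,0,1,-0.2,-0.03,-0.74,0,0,0.05,1,-0.4,-0.06,-0.78,0,0,0.1,1,-0.6,-0.12,-0.78,0,0,0.22,1,-0.8,-0.2,-0.78,0,0,0.38,1]

```text
time: 20.7
position: [0.549, 0.1711, 0.2196]
tool_rot: [-1.916, -2.488, 0.001]
ft_force: [0.0, -0.9, -0.1]
grip_width: 0.96
grip_force: 0.0
```

Run:
```python
from h import *
st()
plan((.56,.08,.22,0),(.5703,-.044,.18,0),(.5703,-.044,.08,0),(.5703,-.044,.01,0))
```

```text
t 20.7 p [0.549  0.1711 0.2196] yaw 14.8 tilt 0.1 F [ 0.  -0.9 -0.1] w mm 83.5 gf 0.0
[-0.303, -0.042, -0.002] [-0.002, -0.001, 0.247] mm 92 deg 15
[-0.711, -0.114, 0.131] [-0.002, -0.001, 0.247] mm 220 deg 15
[-0.712, -0.114, 0.465] [-0.002, -0.001, 0.247] mm 257 deg 15
[-0.712, -0.113, 0.698] [-0.002, -0.001, 0.247] mm 301 deg 15
```

Request:
jog_arm:
  moves: [-0.15,-0.02,0,0,0,0.12,1,-0.303,-0.042,0,0,0,0.247,1,-0.48,-0.08,0.03,0,0,0.247,1,-0.65,-0.1,0.08,0,0,0.247,1,-0.712,-0.113,0.2,0,0,0.247,1,-0.712,-0.113,0.4,0,0,0.247,1,-0.712,-0.113,0.58,0,0,0.247,0.8,-0.712,-0.113,0.66,0,0,0.247,0.6]

```text
time: 21.7
position: [0.5678, -0.0421, 0.0178]
tool_rot: [-2.213, -2.223, 0.009]
ft_force: [0.3, -0.1, 0.5]
grip_width: 0.866
grip_force: 0.0
```

Run:
```python
from h import *
st()
plan((.5703,-.044,-.006,0))
```

```text
t 21.7 p [ 0.5678 -0.0421  0.0178] yaw 0.26 tilt 0.45 F [ 0.3 -0.1  0.5] w mm 75.3 gf 0.0
[-0.006, 0.009, 0.079] [-0.007, 0.0, 0.004] mm 24 deg 1
```

Request:
jog_arm:
  moves: [0,0,0.03,0,0,0,0.4,0,0,0.06,0,0,0,0.2,0,0,0.08,0,0,0,0,0,0,0.085,0,0,0,-0.4,0,0,0.085,0,0,0,-0.6,0,0,0.085,0,0,0,-0.6,0,0,0.085,0,0,0,-0.6,0,0,0.085,0,0,0,-0.6]
  newtons: 35

```text
time: 22.7
position: [0.5703, -0.042, -0.0041]
tool_rot: [-2.214, -2.225, 0.003]
ft_force: [-2.9, 0.3, 1.2]
grip_width: 0.379
grip_force: 35.0
```

Run:
```python
from h import *
st()
plan((.55,.03,.2,5),(.55,.17,.21,15))
```

```text
t 22.7 p [ 0.5703 -0.042  -0.0041] yaw 0.27 tilt 0.17 F [-2.9  0.3  1.2] w mm 33.0 gf 35.0
[0.24, -0.069, -0.68] [-0.003, -0.0, -0.079] mm 217 deg 5
[0.707, -0.066, -0.713] [-0.003, -0.001, -0.245] mm 302 deg 15
```

Request:
jog_arm:
  moves: [0,0,-0.12,0,0,0,-0.6,0,0,-0.3,0,0,0,-0.6,0.05,-0.02,-0.48,0,0,0,-0.6,0.15,-0.05,-0.64,0,0,-0.04,-0.6,0.28,-0.069,-0.71,0,0,-0.08,-0.6,0.42,-0.069,-0.71,0,0,-0.13,-0.6,0.56,-0.066,-0.71,0,0,-0.19,-0.6,0.7,-0.066,-0.71,0,0,-0.245,-0.6]

```text
time: 23.7
position: [0.5498, 0.1699, 0.2078]
tool_rot: [-1.907, -2.493, 0.005]
ft_force: [1.2, 0.4, -3.6]
grip_width: 0.374
grip_force: 35.0
```

Run:
```python
from h import *
st();plan((.53,.25,.2,25),(.448,.397,.16,38),(.448,.397,.1,38))
```

```text
t 23.7 p [0.5498 0.1699 0.2078] yaw 15.16 tilt 0.23 F [ 1.2  0.4 -3.6] w mm 32.5 gf 35.0
[0.275, 0.006, 0.026] [-0.004, -0.001, -0.164] mm 83 deg 10
[0.819, -0.129, 0.16] [-0.004, -0.001, -0.381] mm 253 deg 23
[0.819, -0.128, 0.36] [-0.004, -0.001, -0.381] mm 271 deg 23
```

Force −3.6 N in z, about 0.35 kg, so the wheel is in hand.

Request:
jog_arm:
  moves: [0.14,0,0.01,0,0,-0.08,-0.6,0.275,0.006,0.025,0,0,-0.164,-0.6,0.45,-0.03,0.07,0,0,-0.23,-0.6,0.62,-0.08,0.11,0,0,-0.3,-0.6,0.76,-0.115,0.15,0,0,-0.36,-0.6,0.819,-0.128,0.25,0,0,-0.381,-0.6,0.819,-0.128,0.36,0,0,-0.381,-0.6,0.819,-0.128,0.36,0,0,-0.381,-0.6]

```text
time: 24.7
position: [0.4465, 0.3943, 0.0973]
tool_rot: [-1.376, -2.819, 0.014]
ft_force: [0.2, 0.7, -3.8]
grip_width: 0.375
grip_force: 35.0
```

Run:
```python
from h import *
s=avg("scene",6);st();p=ctrl.get_state()["position"]
c=lambda z:np.round(proj(s,np.array([p[0],p[1],p[2]+z])),1)
print("wheel pred bottom,rimtop",c(.0041),c(.0301),"stud nominal",[np.round(proj(s,np.array([.448,.397,z])),1) for z in(.012,.05,.084)])
# tyre: dark wheel limits
g=s["pixels"].mean(2).astype(int)
u,v=map(int,c(.017))
print("cols",u-24,"..",u+24,"row0",v-8)
for r in range(v-8,v+36,1):print(r,*g[r,u-22:u+23])
```

```text
t 25.0 p [0.4503 0.3959 0.1027] yaw 37.81 tilt 0.14 F [ 0.3 -0.5 -2.7] w mm 32.9 gf 35.0
wheel pred bottom,rimtop [240.9 300.5] [240.4 294.3] stud nominal [array([243.4, 322.1]), array([242.7, 313.9]), array([242.1, 306.3])]
cols 216 .. 264 row0 289
289 131 133 127 111 98 92 75 56 46 46 41 44 44 43 42 40 41 47 51 55 58 61 64 63 62 59 55 53 53 49 43 36 35 40 62 95 121 132 134 136 137 136 135 133 131
290 116 116 109 100 93 89 73 55 43 42 38 41 40 40 41 40 44 53 53 55 59 61 64 65 64 60 55 55 55 52 46 38 34 37 49 77 110 127 132 135 135 134 134 133 131
291 104 104 103 95 88 80 68 53 46 41 39 42 40 37 38 38 45 53 56 60 61 60 63 64 61 59 54 57 57 52 45 39 37 37 41 63 96 122 132 136 137 135 133 132 135
292 103 111 108 101 92 84 74 59 50 46 38 38 35 34 35 37 41 51 60 65 66 64 61 60 60 60 60 62 63 55 49 44 48 43 39 54 85 117 134 137 136 134 132 135 138
293 105 117 116 108 103 95 87 78 63 49 38 38 40 33 34 35 41 53 67 75 78 75 68 65 67 69 71 73 68 62 59 58 65 62 50 52 77 112 133 139 137 135 136 136 139
294 100 117 115 107 101 103 102 97 78 56 42 42 42 38 33 34 43 54 73 83 90 88 86 81 79 82 83 8
[... 5846 characters left out ...]
 207 219 221 221 222 222 222 218 215 210 204 197 189 183 182 182 181 180 181 183 185 189 198 212 220 222 221 222 222 223 223 223 222 223 222 219 217
330 179 178 171 157 144 140 143 161 197 216 221 223 221 221 218 213 202 195 193 186 180 174 175 181 186 187 189 188 189 191 198 208 216 219 222 222 222 222 223 222 221 218 214 204 196
331 176 176 167 155 148 148 148 155 182 210 219 221 221 218 213 199 191 186 180 171 157 147 149 163 178 187 189 188 188 189 193 201 207 213 219 221 221 221 217 216 209 199 188 174 164
332 174 172 163 153 152 154 155 155 170 199 216 218 215 208 199 190 186 180 164 147 127 117 120 141 168 183 188 188 187 187 188 192 200 207 214 217 216 211 200 189 179 168 158 148 146
```

The tyre's centre at scene col 240.8 matches the TCP projection. The spacer sits flat round the stud, about (243.7,324). I'll correct and lower.

Run:
```python
from h import *
st();plan((.4477,.397,.1,38),(.4477,.397,.04,38))
```

```text
t 25.0 p [0.4503 0.3959 0.1027] yaw 37.81 tilt 0.14 F [ 0.3 -0.5 -2.7] w mm 32.9 gf 35.0
[0.008, -0.005, 0.009] [0.0, -0.002, -0.003] mm 4 deg 0
[0.008, -0.005, 0.209] [0.0, -0.002, -0.003] mm 63 deg 0
```

Request:
jog_arm:
  moves: [0.008,-0.005,0.01,0,0,0,-0.6,0.008,-0.005,0.04,0,0,0,-0.6,0.008,-0.005,0.07,0,0,0,-0.6,0.008,-0.005,0.1,0,0,0,-0.6,0.008,-0.005,0.12,0,0,0,-0.6,0.008,-0.005,0.14,0,0,0,-0.6,0.008,-0.005,0.15,0,0,0,-0.6,0.008,-0.005,0.15,0,0,0,-0.6]

```text
time: 26.0
position: [0.4462, 0.3964, 0.0558]
tool_rot: [-1.38, -2.819, 0.002]
ft_force: [-0.1, 1.2, -3.2]
grip_width: 0.378
grip_force: 35.0
```

Request:
jog_arm:
  moves: [0.0,0,0.015,0,0,0,-0.6,0,0,0.035,0,0,0,-0.6,0,0,0.05,0,0,0,-0.6,0,0,0.065,0,0,0,-0.6,0,0,0.08,0,0,0,-0.6,0,0,0.09,0,0,0,-0.6,0,0,0.095,0,0,0,-0.6,0,0,0.095,0,0,0,-0.6]

```text
time: 27.0
position: [0.4461, 0.3967, 0.0274]
tool_rot: [-1.38, -2.819, 0.002]
ft_force: [-1.8, 2.0, -3.6]
grip_width: 0.375
grip_force: 35.0
```

Request:
jog_arm:
  moves: [0,0,0.004,0,0,0,-0.6,0,0,0.008,0,0,0,-0.6,0,0,0.01,0,0,0,-0.6,0,0,0.01,0,0,0,-0.1,0,0,0.01,0,0,0,-0.1,0,0,0.01,0,0,0,0.1,0,0,0.01,0,0,0,0.1,0,0,0.01,0,0,0,0.1]

```text
time: 28.0
position: [0.4465, 0.3961, 0.0246]
tool_rot: [-1.38, -2.819, 0.002]
ft_force: [-0.3, -0.5, 0.6]
grip_width: 0.546
grip_force: 0.0
```

Run:
```python
from h import *
st();plan((.4461,.3967,.2,38),(.52,.27,.22,30),(.55,.17,.22,15))
```

```text
t 28.0 p [0.4465 0.3961 0.0246] yaw 37.82 tilt 0.17 F [-0.3 -0.5  0.6] w mm 47.5 gf 0.0
[0.003, -0.001, -0.585] [-0.002, -0.002, -0.003] mm 175 deg 0
[-0.481, -0.066, -0.652] [-0.002, -0.001, 0.13] mm 244 deg 8
[-0.806, -0.191, -0.652] [-0.003, -0.001, 0.38] mm 316 deg 23
```

Released. Now the idler wheel.

Request:
jog_arm:
  moves: [0,0,-0.1,0,0,0,0.1,0,0,-0.26,0,0,0,0.1,0,0,-0.44,0,0,0,0.1,-0.06,0,-0.6,0,0,0.03,0.5,-0.24,-0.03,-0.65,0,0,0.08,0.8,-0.42,-0.06,-0.65,0,0,0.13,0.8,-0.6,-0.12,-0.65,0,0,0.25,0.8,-0.78,-0.18,-0.65,0,0,0.38,0.8]

```text
time: 29.0
position: [0.5483, 0.1765, 0.2194]
tool_rot: [-1.916, -2.487, 0.002]
ft_force: [0.8, 0.7, 0.2]
grip_width: 0.891
grip_force: 0.0
```

Run:
```python
from h import *
st();plan((.557,.1,.2,0),(.557,.05,.12,0),(.557,.05,.03,0))
```

```text
t 29.0 p [0.5483 0.1765 0.2194] yaw 14.79 tilt 0.15 F [0.8 0.7 0.2] w mm 77.5 gf 0.0
[-0.254, -0.037, 0.064] [-0.002, -0.001, 0.246] mm 79 deg 15
[-0.416, -0.079, 0.331] [-0.002, -0.001, 0.246] mm 161 deg 15
[-0.416, -0.078, 0.631] [-0.002, -0.001, 0.246] mm 228 deg 15
```

Request:
jog_arm:
  moves: [-0.13,-0.02,0.03,0,0,0.12,0.8,-0.254,-0.037,0.064,0,0,0.246,0.8,-0.36,-0.065,0.2,0,0,0.246,0.6,-0.416,-0.078,0.35,0,0,0.246,0.4,-0.416,-0.078,0.5,0,0,0.246,0.3,-0.416,-0.078,0.6,0,0,0.246,0.3,-0.416,-0.078,0.64,0,0,0.246,0.3,-0.416,-0.078,0.64,0,0,0.246,0.3]

```text
time: 30.0
position: [0.5568, 0.0517, 0.0271]
tool_rot: [-2.214, -2.225, 0.005]
ft_force: [0.7, 0.3, 0.1]
grip_width: 0.651
grip_force: 0.0
```

Run:
```python
from h import *
st();plan((.557,.05,-.005,0))
```

```text
t 30.0 p [0.5568 0.0517 0.0271] yaw 0.27 tilt 0.21 F [0.7 0.3 0.1] w mm 56.6 gf 0.0
[-0.005, 0.001, 0.107] [-0.004, 0.0, 0.005] mm 32 deg 0
```

Request:
jog_arm:
  moves: [-0.005,0,0.04,0,0,0,0.3,-0.005,0,0.08,0,0,0,0.2,-0.005,0,0.104,0,0,0,0.1,-0.005,0,0.104,0,0,0,-0.3,-0.005,0,0.104,0,0,0,-0.6,-0.005,0,0.104,0,0,0,-0.6,-0.005,0,0.104,0,0,0,-0.7,-0.005,0,0.104,0,0,0,-0.7]
  newtons: 30

```text
time: 31.0
position: [0.5571, 0.0503, -0.0038]
tool_rot: [-2.215, -2.225, 0.003]
ft_force: [-0.6, 1.0, 2.0]
grip_width: 0.324
grip_force: 30.0
```

Run:
```python
from h import *
st();plan((.557,.05,.12,0),(.55,.17,.2,15),(.53,.25,.2,30))
```

```text
t 31.0 p [ 0.5571  0.0503 -0.0038] yaw 0.27 tilt 0.16 F [-0.6  1.   2. ] w mm 28.2 gf 30.0
[-0.001, -0.001, -0.413] [-0.003, -0.0, 0.005] mm 124 deg 0
[0.399, -0.023, -0.679] [-0.003, -0.001, -0.245] mm 236 deg 15
[0.666, -0.089, -0.679] [-0.002, -0.001, -0.495] mm 287 deg 30
```

Request:
jog_arm:
  moves: [0,0,-0.12,0,0,0,-0.7,0,0,-0.3,0,0,0,-0.7,0.06,0,-0.48,0,0,-0.02,-0.7,0.16,-0.01,-0.64,0,0,-0.08,-0.7,0.3,-0.02,-0.68,0,0,-0.18,-0.7,0.42,-0.03,-0.68,0,0,-0.28,-0.7,0.55,-0.06,-0.68,0,0,-0.4,-0.7,0.666,-0.09,-0.68,0,0,-0.5,-0.7]

```text
time: 32.0
position: [0.5277, 0.2526, 0.1979]
tool_rot: [-1.552, -2.726, 0.006]
ft_force: [0.4, -0.4, -1.3]
grip_width: 0.329
grip_force: 30.0
```

Run:
```python
from h import *
st();plan((.477,.329,.17,38),(.477,.329,.1,38))
```

```text
t 32.0 p [0.5277 0.2526 0.1979] yaw 30.69 tilt 0.34 F [ 0.4 -0.4 -1.3] w mm 28.6 gf 30.0
[0.305, -0.015, 0.094] [-0.005, -0.002, -0.122] mm 96 deg 7
[0.305, -0.013, 0.327] [-0.005, -0.002, -0.122] mm 134 deg 7
```

Request:
jog_arm:
  moves: [0.15,0,0.02,0,0,-0.06,-0.7,0.305,-0.014,0.06,0,0,-0.122,-0.7,0.305,-0.014,0.15,0,0,-0.122,-0.7,0.305,-0.014,0.24,0,0,-0.122,-0.7,0.305,-0.013,0.31,0,0,-0.122,-0.7,0.305,-0.013,0.31,0,0,-0.122,-0.7,0.305,-0.013,0.31,0,0,-0.122,-0.7,0.305,-0.013,0.31,0,0,-0.122,-0.7]

```text
time: 33.0
position: [0.4803, 0.3276, 0.1081]
tool_rot: [-1.386, -2.817, -0.0]
ft_force: [-0.1, 0.1, -1.2]
grip_width: 0.33
grip_force: 30.0
```

Run:
```python
from h import *
s=avg("scene",6);st();p=ctrl.get_state()["position"]
c=lambda z:np.round(proj(s,np.array([p[0],p[1],p[2]+z])),1)
print("wheel pred bottom,rimtop",c(.0038),c(.0298),"stud nominal",[np.round(proj(s,np.array([.477,.329,z])),1) for z in(.028,.05,.084)])
g=s["pixels"].mean(2).astype(int)
u,v=map(int,c(.0168))
print("first col",u-16)
for r in range(v-4,v+28,1):print(r,*g[r,u-16:u+17])
plan((.477,.329,.1,38))
```

```text
t 33.3 p [0.4799 0.3271 0.1076] yaw 37.59 tilt 0.16 F [-0.1 -0.1 -1.3] w mm 29.1 gf 30.0
wheel pred bottom,rimtop [237.5 274.9] [237.  268.6] stud nominal [array([240. , 294.9]), array([239.6, 290. ]), array([238.9, 282.2])]
first col 221
267 87 74 67 64 66 62 52 39 34 35 43 66 91 97 88 83 82 84 96 99 94 84 69 69 84 104 130 153 160 160 161 163 165
268 85 80 74 73 74 72 66 53 37 32 44 72 99 112 109 104 100 104 115 118 109 97 86 92 116 134 149 158 161 162 162 160 163
269 86 85 84 84 81 81 78 64 46 36 38 60 87 106 112 115 112 113 119 119 114 106 101 117 132 147 155 158 158 158 159 159 160
270 88 88 90 86 83 82 86 74 55 38 38 53 77 93 104 109 114 113 116 116 113 110 121 138 142 151 154 154 157 157 157 156 157
271 88 87 89 86 84 80 84 79 62 49 50 59 76 88 98 107 111 113 115 116 115 122 138 147 145 147 153 154 158 159 159 157 158
272 87 86 88 86 84 79 80 78 69 67 76 86 88 93 97 103 110 112 117 121 127 139 152 149 137 141 151 158 160 162 162 160 160
273 84 85 88 86 82 77 73 71 75 89 112 121 114 108 108 112 117 117 127 137 146 153 152 139 126 136 152 159 161 164 165 163 162
274 81 85 87 88 8
[... 2538 characters left out ...]
23 130 130 135 137 139 138 142 150 150 137 115 101 100 109 115 129 162 182 173 149 133 125 126 145 165 159 146
295 126 95 97 113 126 137 145 145 142 138 137 136 132 130 127 127 114 101 102 107 115 131 162 176 147 104 80 69 74 113 158 169 154
296 136 102 111 137 152 164 174 171 163 155 145 141 131 119 118 135 131 115 109 113 122 141 165 167 131 84 64 63 78 121 170 187 171
297 154 133 144 168 179 184 192 194 190 183 169 151 132 110 110 137 144 135 131 134 139 151 164 153 119 89 88 102 123 158 195 205 188
298 166 165 172 185 188 188 195 204 205 201 191 160 129 98 91 112 135 140 145 149 150 151 147 130 105 106 136 160 176 197 213 216 202
[0.011, -0.004, 0.025] [-0.002, -0.002, -0.007] mm 8 deg 0
```

The idler matches the TCP projection (237.3), and the stud centre at 239.7 matches nominal 239.6. Lowering.

Request:
jog_arm:
  moves: [0.01,-0.004,0.02,0,0,0,-0.7,0.01,-0.004,0.05,0,0,0,-0.7,0.01,-0.004,0.08,0,0,0,-0.7,0.01,-0.004,0.11,0,0,0,-0.7,0.01,-0.004,0.13,0,0,0,-0.7,0.01,-0.004,0.15,0,0,0,-0.7,0.01,-0.004,0.17,0,0,0,-0.7,0.01,-0.004,0.17,0,0,0,-0.7]

```text
time: 34.3
position: [0.4765, 0.3284, 0.0557]
tool_rot: [-1.386, -2.816, 0.003]
ft_force: [-0.4, 0.4, -1.0]
grip_width: 0.334
grip_force: 30.0
```

Request:
jog_arm:
  moves: [0.0,0,0.015,0,0,0,-0.7,0,0,0.035,0,0,0,-0.7,0,0,0.05,0,0,0,-0.7,0,0,0.065,0,0,0,-0.7,0,0,0.08,0,0,0,-0.7,0,0,0.09,0,0,0,-0.7,0,0,0.097,0,0,0,-0.7,0,0,0.097,0,0,0,-0.7]

```text
time: 35.3
position: [0.4767, 0.3286, 0.027]
tool_rot: [-1.386, -2.816, 0.002]
ft_force: [0.8, -0.3, -2.8]
grip_width: 0.33
grip_force: 30.0
```

Request:
jog_arm:
  moves: [0,0,0.004,0,0,0,-0.7,0,0,0.008,0,0,0,-0.7,0,0,0.008,0,0,0,-0.7,0,0,0.008,0,0,0,-0.1,0,0,0.008,0,0,0,0,0,0,0.008,0,0,0,0,0,0,0.008,0,0,0,0,0,0,0.008,0,0,0,0]

```text
time: 36.3
position: [0.4768, 0.3287, 0.0248]
tool_rot: [-1.386, -2.816, 0.002]
ft_force: [0.4, 0.6, 0.2]
grip_width: 0.498
grip_force: 0.0
```

Run:
```python
from h import *
st();plan((.477,.329,.2,38),(.53,.25,.22,25),(.56,.18,.2,10),(.565,.137,.15,0))
```

```text
t 36.3 p [0.4768 0.3287 0.0248] yaw 37.6 tilt 0.17 F [0.4 0.6 0.2] w mm 43.3 gf 0.0
[0.002, 0.0, -0.584] [-0.002, -0.002, -0.007] mm 175 deg 0
[-0.315, -0.021, -0.651] [-0.002, -0.002, 0.21] mm 217 deg 13
[-0.561, -0.084, -0.585] [-0.003, -0.001, 0.46] mm 244 deg 28
[-0.685, -0.158, -0.418] [-0.003, -0.001, 0.627] mm 245 deg 38
```

Request:
jog_arm:
  moves: [0,0,-0.1,0,0,0,0,0,0,-0.26,0,0,0,0,0,0,-0.44,0,0,0,0,-0.06,0,-0.58,0,0,0.03,0.5,-0.2,-0.015,-0.62,0,0,0.1,0.8,-0.36,-0.03,-0.62,0,0,0.2,0.8,-0.52,-0.075,-0.56,0,0,0.29,0.8,-0.66,-0.14,-0.46,0,0,0.29,0.8]

```text
time: 37.3
position: [0.5664, 0.1446, 0.1631]
tool_rot: [-1.799, -2.575, -0.001]
ft_force: [0.0, 0.3, -0.6]
grip_width: 0.886
grip_force: 0.0
```

Run:
```python
from h import *
st();plan((.565,.1365,.15,20),(.565,.1365,.025,20))
```

```text
t 37.3 p [0.5664 0.1446 0.1631] yaw 20.13 tilt 0.05 F [ 0.   0.3 -0.6] w mm 77.1 gf 0.0
[-0.024, -0.014, 0.043] [0.0, -0.001, 0.002] mm 15 deg 0
[-0.024, -0.014, 0.46] [0.0, -0.001, 0.002] mm 138 deg 0
```

Request:
jog_arm:
  moves: [-0.015,-0.01,0.05,0,0,0,0.6,-0.015,-0.01,0.2,0,0,0,0.4,-0.015,-0.01,0.35,0,0,0,0.3,-0.015,-0.01,0.42,0,0,0,0.3,-0.015,-0.01,0.44,0,0,0,0.3,-0.015,-0.01,0.44,0,0,0,0.3,-0.015,-0.01,0.44,0,0,0,0.3,-0.015,-0.01,0.44,0,0,0,0.3]

```text
time: 38.3
position: [0.5638, 0.1412, 0.0315]
tool_rot: [-1.797, -2.575, -0.0]
ft_force: [0.4, 0.3, 0.3]
grip_width: 0.652
grip_force: 0.0
```

Run:
```python
from h import *
st();plan((.565,.1365,-.005,20))
```

```text
t 38.3 p [0.5638 0.1412 0.0315] yaw 20.2 tilt 0.09 F [0.4 0.3 0.3] w mm 56.7 gf 0.0
[-0.016, -0.002, 0.122] [-0.001, -0.001, 0.003] mm 37 deg 0
```

Request:
jog_arm:
  moves: [-0.016,-0.002,0.01,0,0,0,0.3,-0.016,-0.002,0.05,0,0,0,0.3,-0.016,-0.002,0.09,0,0,0,0.2,-0.016,-0.002,0.118,0,0,0,0.1,-0.016,-0.002,0.118,0,0,0,-0.3,-0.016,-0.002,0.118,0,0,0,-0.5,-0.016,-0.002,0.118,0,0,0,-0.5,-0.016,-0.002,0.118,0,0,0,-0.5]
  newtons: 35

```text
time: 39.3
position: [0.564, 0.1362, -0.0049]
tool_rot: [-1.796, -2.574, 0.003]
ft_force: [-0.1, 0.1, -1.2]
grip_width: 0.4
grip_force: 35.0
```

Run:
```python
from h import *
st();plan((.565,.1365,.12,20),(.536,.283,.13,35))
```

```text
t 39.3 p [ 0.564   0.1362 -0.0049] yaw 20.2 tilt 0.17 F [-0.1  0.1 -1.2] w mm 34.8 gf 35.0
[0.0, 0.002, -0.416] [-0.003, -0.001, 0.003] mm 125 deg 0
[0.492, 0.08, -0.449] [-0.002, -0.001, -0.247] mm 201 deg 15
```

Request:
jog_arm:
  moves: [0,0,-0.12,0,0,0,-0.5,0,0,-0.3,0,0,0,-0.5,0.02,0,-0.43,0,0,-0.02,-0.5,0.15,0.02,-0.45,0,0,-0.1,-0.5,0.3,0.05,-0.45,0,0,-0.18,-0.5,0.42,0.07,-0.45,0,0,-0.247,-0.5,0.492,0.08,-0.44,0,0,-0.247,-0.5,0.492,0.08,-0.43,0,0,-0.247,-0.5]

```text
time: 40.3
position: [0.5351, 0.2843, 0.1233]
tool_rot: [-1.446, -2.785, 0.004]
ft_force: [1.2, 0.0, -2.0]
grip_width: 0.4
grip_force: 35.0
```

Run:
```python
from h import *
s=avg("scene",6);st();p=ctrl.get_state()["position"]
c=lambda z:np.round(proj(s,np.array([p[0],p[1],p[2]+z])),1)
print("wheel pred bottom,rimtop",c(.0049),c(.0309),"shaft nominal",[np.round(proj(s,np.array([.5355,.2832,z])),1) for z in(.028,.05,.084)])
g=s["pixels"].mean(2).astype(int)
u,v=map(int,c(.018))
print("first col",u-16)
for r in range(v-2,v+32,2):print(r,*g[r,u-16:u+17])
plan((.5355,.2832,.1,35),(.5355,.2832,.06,35))
cv2.imwrite("pics/m1.png",cv2.resize(s["pixels"][240:300,190:270,::-1],None,fx=10,fy=10,interpolation=cv2.INTER_CUBIC))
```

```text
t 40.6 p [0.5368 0.281  0.1243] yaw 34.84 tilt 0.16 F [ 0.4 -0.1 -2.7] w mm 34.8 gf 35.0
wheel pred bottom,rimtop [221.4 252.6] [220.7 246.1] shaft nominal [array([224.3, 276.9]), array([223.8, 272. ]), array([222.9, 264.1])]
first col 205
247 145 142 141 134 121 103 72 43 38 52 81 108 127 141 148 151 149 148 143 131 124 119 113 114 121 135 152 154 155 158 159 156 154
249 144 146 143 134 120 102 82 58 50 61 74 90 99 106 111 117 121 124 125 124 123 129 140 155 163 165 159 146 145 152 158 157 151
251 145 142 139 131 122 106 98 100 115 134 137 129 118 114 114 118 122 126 131 135 144 155 165 170 168 160 144 130 136 151 158 155 153
253 137 135 132 130 121 103 100 119 144 162 169 168 164 159 158 158 158 160 162 166 170 170 168 163 151 138 126 126 140 152 157 154 154
255 130 130 129 126 120 102 94 95 106 123 136 146 156 161 165 168 169 170 166 160 156 149 141 134 131 123 123 133 148 157 157 158 155
257 132 131 129 127 119 102 90 88 93 97 102 109 116 123 127 129 131 133 132 132 130 127 127 124 122 125 137 148 154 155 154 156 156
259 133 131 130 124 109 97 93 93 94 94 96 97 103 106 109 112 11
[... 772 characters left out ...]
 171 152 119 95 90 99 105 108 114 142 175 190 194 193 194 197 200 204 206 209
273 96 96 97 99 99 102 108 111 117 131 156 182 197 193 164 120 89 87 97 104 110 110 120 144 166 178 182 190 196 202 205 207 208
275 101 95 93 107 119 125 127 128 128 130 137 145 147 138 113 89 78 85 94 105 108 111 105 99 105 122 134 135 138 154 180 197 207
277 111 88 74 91 115 127 137 141 140 133 129 125 113 96 78 67 71 82 93 104 109 109 104 96 94 98 105 108 109 121 152 187 205
279 119 119 121 138 154 168 183 194 192 177 157 134 107 88 78 74 78 82 87 97 100 97 94 90 89 94 118 135 140 155 184 200 204
[0.008, 0.001, 0.081] [-0.002, -0.001, -0.003] mm 24 deg 0
[0.008, 0.001, 0.214] [-0.002, -0.001, -0.003] mm 64 deg 0
```

Shaft centre (223.5) and wheel centre (221.3) both match their predictions. Lowering onto the shaft, above the key first.

Request:
jog_arm:
  moves: [0.008,0,0.02,0,0,0,-0.5,0.008,0,0.06,0,0,0,-0.5,0.008,0,0.1,0,0,0,-0.5,0.008,0,0.13,0,0,0,-0.5,0.008,0,0.16,0,0,0,-0.5,0.008,0,0.19,0,0,0,-0.5,0.008,0,0.22,0,0,0,-0.5,0.008,0,0.22,0,0,0,-0.5]

```text
time: 41.6
position: [0.5341, 0.2842, 0.0572]
tool_rot: [-1.449, -2.784, 0.005]
ft_force: [0.8, -0.2, -2.0]
grip_width: 0.403
grip_force: 35.0
```

Request:
jog_arm:
  moves: [0,0,0.01,0,0,0,-0.5,0,0,0.02,0,0,0,-0.5,0,0,0.028,0,0,0,-0.5,0,0,0.034,0,0,0,-0.5,0,0,0.04,0,0,0,-0.5,0,0,0.045,0,0,0,-0.5,0,0,0.045,0,0,0,-0.5,0,0,0.045,0,0,0,-0.5]

```text
time: 42.6
position: [0.5345, 0.2847, 0.0447]
tool_rot: [-1.449, -2.784, 0.002]
ft_force: [-1.2, -3.3, 2.6]
grip_width: 0.403
grip_force: 35.0
```

Request:
jog_arm:
  moves: [0,0,0.003,0,0,0,-0.5,0,0,0.006,0,0,0,-0.5,0,0,0.01,0,0,0,-0.5,0,0,0.01,0,0,0,-0.5,0,0,0.01,0,0,0,-0.5,0,0,0.01,0,0,0,-0.5,0,0,0.01,0,0,0,-0.5,0,0,0.01,0,0,0,-0.5]

```text
time: 43.6
position: [0.5343, 0.2846, 0.0413]
tool_rot: [-1.449, -2.784, 0.003]
ft_force: [1.5, -4.3, -2.1]
grip_width: 0.399
grip_force: 35.0
```

Run:
```python
from h import *
st();print(ctrl.get_state()["torque"])
```

```text
t 43.6 p [0.5343 0.2846 0.0413] yaw 35.0 tilt 0.18 F [ 1.5 -4.3 -2.1] w mm 34.7 gf 35.0
[-1.2473069  -0.46145501 -0.00377449]
```

Request:
jog_arm:
  moves: [-0.002,-0.001,0.008,0,0,0,-0.5,-0.002,-0.001,0.016,0,0,0,-0.5,-0.002,-0.001,0.024,0,0,0,-0.5,-0.002,-0.001,0.032,0,0,0,-0.5,-0.002,-0.001,0.04,0,0,0,-0.5,-0.002,-0.001,0.046,0,0,0,-0.5,-0.002,-0.001,0.046,0,0,0,-0.5,-0.002,-0.001,0.046,0,0,0,-0.5]

```text
time: 44.6
position: [0.5344, 0.2836, 0.0277]
tool_rot: [-1.45, -2.784, 0.003]
ft_force: [0.4, -6.6, 1.5]
grip_width: 0.402
grip_force: 35.0
```

Request:
jog_arm:
  moves: [-0.003,-0.002,0.004,0,0,0,-0.5,-0.003,-0.002,0.008,0,0,0,-0.5,-0.003,-0.002,0.011,0,0,0,-0.5,-0.003,-0.002,0.011,0,0,0,-0.5,-0.003,-0.002,0.011,0,0,0,0.1,-0.003,-0.002,0.011,0,0,0,0.1,-0.003,-0.002,0.011,0,0,0,0.1,-0.003,-0.002,0.011,0,0,0,0.1]

```text
time: 45.6
position: [0.5343, 0.2839, 0.0247]
tool_rot: [-1.448, -2.785, 0.001]
ft_force: [-0.1, 0.4, -0.1]
grip_width: 0.547
grip_force: 0.0
```

Run:
```python
from h import *
st();plan((.534,.283,.2,35),(.5,.0,.25,0))
```

```text
t 45.6 p [0.5343 0.2839 0.0247] yaw 35.05 tilt 0.17 F [-0.1  0.4 -0.1] w mm 47.6 gf 0.0
[-0.0, -0.004, -0.584] [-0.002, -0.002, 0.001] mm 175 deg 0
[-0.707, -0.638, -0.752] [-0.002, -0.002, 0.584] mm 364 deg 35
```

Request:
jog_arm:
  moves: [0,0,-0.08,0,0,0,0.1,0,0,-0.2,0,0,0,0.1,0,0,-0.38,0,0,0,0.1,0,0,-0.56,0,0,0,0.1,-0.15,-0.05,-0.7,0,0,0.1,0.1,-0.3,-0.15,-0.7,0,0,0.2,0.1,-0.45,-0.25,-0.7,0,0,0.3,0.1,-0.6,-0.35,-0.7,0,0,0.4,0.1]

```text
time: 46.6
position: [0.5523, 0.074, 0.2348]
tool_rot: [-2.0, -2.419, 0.001]
ft_force: [0.9, 0.1, -0.5]
grip_width: 0.552
grip_force: 0.0
```

Request:
jog_arm:
  moves: [-0.1,-0.05,0,0,0,0,0.1,-0.25,-0.05,0,0,0,0,0.1,-0.4,-0.05,0,0,0,0,0.1,-0.5,-0.05,0,0,0,0,0.1,-0.5,-0.05,0,0,0,0,0.1,-0.5,-0.05,0,0,0,0,0.1,-0.5,-0.05,0,0,0,0,0.1,-0.5,-0.05,0,0,0,0,0.1]

```text
time: 47.6
position: [0.5663, -0.0734, 0.2344]
tool_rot: [-1.994, -2.424, 0.003]
ft_force: [0.0, 0.4, -0.1]
grip_width: 0.55
grip_force: 0.0
```

Run:
```python
from h import *
st();s=avg("scene",6);t=avg("top",4)
a=cv2.resize(s["pixels"][245:335,195:275,::-1],(480,540),interpolation=cv2.INTER_CUBIC)
b=cv2.resize(t["pixels"][175:240,160:240,::-1],(320,260),interpolation=cv2.INTER_CUBIC)
o=np.zeros((540,800,3),np.uint8);o[:,:480]=a;o[:260,480:]=b
cv2.imwrite("pics/fin.png",o)
for n,(x,y),r in(("drive",(.5350,.2835),.018),("idler",(.477,.329),.015),("contact",(.4475,.397),.017)):
    for lab,z,rr in(("hubtop",.074,r),("bottom",.028,0),("tip",.084,0)):
        u,v=proj(s,np.array([x,y,z]));print(n,lab,(round(6*(float(u)-195)),round(6*(float(v)-245))))
```

```text
t 47.6 p [ 0.5663 -0.0734  0.2344] yaw 11.13 tilt 0.18 F [ 0.   0.4 -0.1] w mm 47.8 gf 0.0
drive hubtop (170, 130)
drive bottom (177, 192)
drive tip (168, 116)
idler hubtop (265, 237)
idler bottom (270, 299)
idler tip (264, 223)
contact hubtop (285, 382)
contact bottom (290, 443)
contact tip (284, 368)
```

View pics/fin.png

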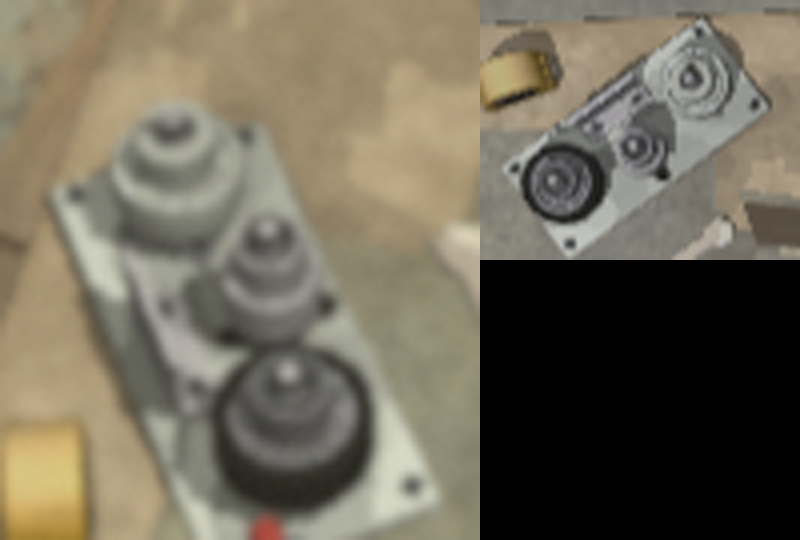

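The last picture shows all three wheels seated at the same level. Their hub tops are at about (172,128), (266,238) and (288,380), which matches the predictions for fully seated wheels. The shaft ends stand out above the hubs, and the tape measure is where it was.

```bash
python3 -c "
from bench import ctrl
print(ctrl.close_job())"
```

```text
the job is handed in; nothing more can be done
None
```

I fitted the spacer ring, contact wheel, idler wheel and keyed drive wheel on their shafts, moved the arm clear and handed the job in at about 48 s; the pictures show all three wheels fully down, but only to about 2 mm, and I did not press-test them.

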